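# Start a drying run for plaster heads

## Robot

A 6-joint arm with a two-finger parallel gripper is mounted at the origin on the work surface. World frame = base frame: x ahead of the robot, y to its left, z up, the work surface at z = 0. Lengths are in m, angles in rad, forces in N, time in s.
With the tool pointing down it reaches from about 0.4 to 0.925 m from the base axis. Payload 3.4 kg.
Tool frame: the origin (TCP) lies midway between the tips of the shut fingers; the grasp point (between the pads) lies 19 mm behind it; z points along the fingers, y is the line along which they close (so a half turn about z gives the same grasp; the last joint's range is limited). The gripper opens to 85 mm and grips with 20 to 120 N. Pads are 22 mm wide; open, the fingers measure 114 mm over their backs; the gripper's body (76 mm by 85 mm) begins 54 mm behind the grasp point. The pads swing forward as they close: fully open they stand 13 mm farther back than shut.
Start: joints at [-1.325, 0.307, 1.506, -0, 1.328, -0.073], TCP at [0.181, -0.546, 0.231] pointing down, gripper open.
Joint ranges: [-3.12, 3.12], [-1.05, 2.28], [0.14, 2.33], [-1.42, 4.57], [0.1, 2.73], [-2.68, 2.68]. Speed limits (rad/s): [2.57, 2.57, 3.14, 3.14, 3.14, 3.14].

## Interface

Orientations are given as a rotation vector (axis times angle).
In Python, from workcell import manip gives the robot as it stands. The module is installed in compiled form; this text tells all that it offers.
- The arm moves only by the tool send_rows, never from a script. Its argument "motion" is a list of rows, each an object with "translation": the shift along the world's x, y, z in units of 0.1 m (1.0 is 0.1 m), a list of three; "turn": the turn, a rotation vector about the world's x, y, z in units of 180 degrees (1.0 is 180 degrees), a list of three; "claw": the opening, from 0 (shut) to 1 (fully open). In form: [{"translation": [tx, ty, tz], "turn": [wx, wy, wz], "claw": claw}, ...]. A call has 1 to 8 rows; each row is the pose to reach, as a shift and turn from the pose commanded when the call began, turning the shorter way round; what a row does not reach only later rows make up. A row lasts 1/12 s, in which the tool goes at most 41.7 mm and 7.16 degrees, less where a joint would pass 70% of its speed; a pose out of reach is approached as far as the arm can. A call with a number of a shift or a turn outside -1 to 1 is refused whole. A call with a gripper value outside its range is refused whole. The fingers move at their own pace and stop on an object; "force" is the grip in N (left out, the last holds). Time passes only in rows, so rows that repeat a pose let the fingers close. It gives the time, the measured TCP pose, the force, the opening and the grip force at its end, in the units of the state.
- manip.state(): the state, without advancing time (a new reading comes with each control period).
- manip.capture(name): name is "side" or "top"; returns a dict with "color" (420x560x3 uint8, red, green, blue), "fx", "fy", "cx", "cy" (pixels), "world_from_camera" (4x4, takes a point from camera to world coordinates). Camera axes: x right, y up, looking along -z (the intrinsics and any distortion apply to the point x, -y, -z); pixel columns grow to the right and rows downward; lengths in m; the calibration is good to about 2 mm. A picture is of the moment at which its call begins. There is no depth.
- manip.close_job(): hands the job in; it is judged then, once.
Trained networks look in the newest picture that a camera, given by its name, has taken for a name from the list of things; names that differ only in an ending like _2 or _b are one class to them, and where a whole thing is asked for, a point or a joint stands for the part that bears it (a point fixed in the world has none). Each returns a list of dicts, best first, with "confidence" (0 to 1); they miss things now and then, are a little off and sometimes report something else, mostly with a low value. They report only what shows in the picture. A call takes as long as a camera call. They do not tell look-alikes from the thing itself.
- manip.search_frame(target, camera): "point" ([x, y, z] in m, in the coordinates of the camera as it stood for that picture, good to about 4 mm: the middle of the surface that is visible of it).
- manip.outline_of(target, camera): "pixels" (420x560 bool, what is visible of it).
The state is a dict: "time": time; "joint_positions": joint angles; "qvel": joint speeds; "joint_efforts": joint torques, N m; "eef_pos": TCP position; "tool_rot": TCP orientation; "contact_force": force on the tool from outside, world axes, zero at the start; "moment": the same for the moment, N m; "finger_gap": finger opening in m; "gripper_force": force on a finger pad.
Only numpy, scipy, OpenCV 4.12 (cv2) and the standard library are available. Lean on these libraries where they do the work, as an engineer would, in place of code of your own. Each camera call takes 0.05 s, during which the arm holds its last target. There are 200 camera calls.

## Task

Put all the loose plaster heads into the crate, then push the crate up the ramp until its rear edge drops behind the metal lip and it sits flat on the deck with the heads still in it. Then open the air valve to half way (45 degrees), and last of all turn the hours counter's knob back to its zero stop. Leave the jar, mug, hammer and tin alone.

Things in the scene. Friction and masses are not known exactly. Their poses are not given: they have to be found in the camera images.
- bay: plywood drying bay fixed to the table: a straight lane 414 mm long, 194 mm wide. Origin on the table, mid lane, at its open entry; +x runs level along the lane (push direction), z up. Along x: bare table to 160 mm, ramp rising to 24 mm at 250 mm, level deck from 250 to 402 mm, 50 mm high end board. Side boards 40 mm high, inner faces at y = +-85 mm, all along.
- bay_lip (a point): middle of the ramp's upper edge, a metal lip 24 mm above the table, 250 mm along the bay's x; behind it a vertical step of 12 mm down to the deck.
- bay_deck (a point): centre of the deck's surface, 326 mm along the bay's x, 12 mm above the table. The crate has 18 mm of play on the deck between lip and end board: its origin is 317 mm along the bay's x when its rear edge just clears the lip, 335 mm when it touches the end board.
- crate: open wooden crate in the bay's entry, 134 mm along its x, 160 mm along its y, about 0.4 kg. Runs on two slick plastic skids; the floor's upper face is 8 mm above its underside. Walls 6 mm thick; front and side walls 32 mm high. Let go on the ramp it may slide back. Origin in the centre of its underside; its x points along the lane, up the ramp.
- crate_back (a point): top centre of the outer face of the crate's rear wall (at -67 mm in the crate's x), a board 72 mm high and 160 mm wide to push against. Pushing the loaded crate up takes about 4 to 8 N; rise with it, up the slope, while pushing.
- head0: small white plaster head on a 50 x 50 x 18 mm square foot, 82 mm tall, about 0.12 kg; the head above the neck is round about the vertical, 40 mm across, to be gripped 38 to 72 mm above the foot's underside from any side. Origin in the centre of the foot's underside, z up through the head, face to -x. The heads are alike; two to four are present.
- head1: small white plaster head on a 50 x 50 x 18 mm square foot, 82 mm tall, about 0.12 kg; the head above the neck is round about the vertical, 40 mm across, to be gripped 38 to 72 mm above the foot's underside from any side. Origin in the centre of the foot's underside, z up through the head, face to -x. The heads are alike; two to four are present.
- head2: small white plaster head on a 50 x 50 x 18 mm square foot, 82 mm tall, about 0.12 kg; the head above the neck is round about the vertical, 40 mm across, to be gripped 38 to 72 mm above the foot's underside from any side. Origin in the centre of the foot's underside, z up through the head, face to -x. The heads are alike; two to four are present.
- head3: small white plaster head on a 50 x 50 x 18 mm square foot, 82 mm tall, about 0.12 kg; the head above the neck is round about the vertical, 40 mm across, to be gripped 38 to 72 mm above the foot's underside from any side. Origin in the centre of the foot's underside, z up through the head, face to -x. The heads are alike; two to four are present.
- valve: air valve fixed to the table: 70 mm square steel foot, brass body with a copper pipe along its y, scale disc with three marks (closed, half, open) on top at 58 mm. Origin on the table under the lever's vertical axis; a closed lever points along its x, a fully open one along its y.
- valve_lever (a joint): angle of the valve's flat lever, rad: 0 closed, 0.785 half open, 1.571 fully open, growing anticlockwise seen from above; it stays where it is left (about 0.12 N m of friction).
- lever_grip (a point): centre of the lever's black rubber sleeve, 78 mm from the lever's axis and 71 mm above the table; the sleeve is 60 mm long along the lever, 16 mm wide and 18 mm high, the lever ends 108 mm from the axis. Its x points out along the lever.
- counter: hours counter: round grey housing 116 mm across and 30 mm high fixed to the table with a white round dial on top. Origin on the table under the knob's axis; x points to the thick zero mark of the dial, beside which stands a small steel stop pin.
- knob (a joint): reading of the counter's reset knob, rad: 0 at its zero stop (pointer on the thick mark), growing clockwise seen from above up to 4.5; turn it anticlockwise to reset. It stays where it is left (0.05 N m of friction).
- knob_grip (a point): centre of the knob's upright bar grip, on the knob's axis, 63 mm above the table; the bar is 50 mm long, 16 mm wide, and spans 40 to 74 mm above the table over a 56 mm round skirt (33 to 41 mm). Its x points along the bar to the pointer, a thin tongue reaching to 44 mm from the axis.
- jar: bystander: glass jar 100 mm tall, 72 mm across, origin under it
- mug: bystander: white mug 90 mm tall, 80 mm across, handle to its +y, origin under it
- mallet: bystander: hammer 260 mm long lying along its x, origin under its middle
- can: bystander: tin 110 mm tall, 80 mm across, origin under it
Mind the look-alikes: they are no part of the job. Leave any blue or purple look-alike of the head2 alone.

How it is judged:
On the way, in this order (a step that is already met when the one before it is completed fails the run):
1. all the heads present are in the crate, let go, while the crate is still at the foot of the ramp (x of head0 in the frame of crate between -0.064 and 0.064 m and y of head0 in the frame of crate between -0.077 and 0.077 m and z of each of head0, head1, head2, head3 in the frame of crate below 0.047 m and contact force between the fingers and head0 below 0.1 N and linear speed of each of head0, head1, head2, head3 below 0.03 m/s and x of head1 in the frame of crate between -0.064 and 0.064 m and y of head1 in the frame of crate between -0.077 and 0.077 m and contact force between the fingers and head1 below 0.1 N and x of head2 in the frame of crate between -0.064 and 0.064 m and y of head2 in the frame of crate between -0.077 and 0.077 m and contact force between the fingers and head2 below 0.1 N and x of head3 in the frame of crate between -0.064 and 0.064 m and y of head3 in the frame of crate between -0.077 and 0.077 m and contact force between the fingers and head3 below 0.1 N and x of crate in the frame of bay below 0.13 m), for 0.2 s.
2. the crate sits flat on the deck behind the lip (x of crate in the frame of bay between 0.314 and 0.337 m and z of crate in the frame of bay between 0.008 and 0.016 m and angle between crate's own z axis and vertical below 0.04 rad and linear speed of crate below 0.03 m/s), for 0.2 s.
3. the valve is half open (45 degrees, within 7) (value of joint valve_lever between 0.665 and 0.905 rad and velocity of joint valve_lever below 0.1 rad/s), for 0.2 s.
4. the counter's knob is at its zero stop (value of joint knob below 0.08 rad), for 0.2 s.
At the end, for the whole second after the job is handed in: every head present lies or stands inside the crate on its floor, at rest; the crate sits flat on the deck behind the lip (its rear edge past the lip, tilt under 0.04 rad); the valve lever is at 0.785 rad within 0.12; the knob reads under 0.08 rad (all of step 2 and all of step 3 and x of head0 in the frame of crate between -0.064 and 0.064 m and y of head0 in the frame of crate between -0.077 and 0.077 m and z of each of head0, head1, head2, head3 in the frame of crate below 0.047 m and contact force between the fingers and head0 below 0.1 N and linear speed of each of head0, head1, head2, head3 below 0.03 m/s and x of head1 in the frame of crate between -0.064 and 0.064 m and y of head1 in the frame of crate between -0.077 and 0.077 m and contact force between the fingers and head1 below 0.1 N and x of head2 in the frame of crate between -0.064 and 0.064 m and y of head2 in the frame of crate between -0.077 and 0.077 m and contact force between the fingers and head2 below 0.1 N and x of head3 in the frame of crate between -0.064 and 0.064 m and y of head3 in the frame of crate between -0.077 and 0.077 m and contact force between the fingers and head3 below 0.1 N and value of joint knob below 0.08 rad); the robot touches nothing.
It fails at once if the jar is moved by more than 40 mm (distance of jar from where it was at the start of the episode above 0.04 m).
It fails at once if the mug is moved by more than 40 mm (distance of mug from where it was at the start of the episode above 0.04 m).
It fails at once if the hammer is moved by more than 40 mm (distance of mallet from where it was at the start of the episode above 0.04 m).
It fails at once if the tin is moved by more than 40 mm (distance of can from where it was at the start of the episode above 0.04 m).
Of head0, head1, head2, head3 only 2 to 4 are there at a start; the rules pass over those that are not, and their reading is None.
At some moment in a run one of head0, head1, head2, head3 may be knocked a few centimetres aside while the robot is not near it.
Once in a run the grip may slacken for a moment while it holds something.
It also fails if it takes over 210 s, if anything falls off the work surface, if the arm or the gripper's body presses on something with over 40 N, if the wrist force passes 120 N, or if a joint passes its speed limit or range.

## Working session

There is one attempt and no reset: what is moved stays moved. The work goes in short steps, Python scripts to look and compute and a tool call to move; the robot and the scene stay as the last step left them, time stands still between calls to the robot, and variables do not carry over. Pictures are saved under pics/ and viewed, at most 14 in all, crops included, and the job is handed in when it is done.

Besides the shell and the picture viewer there is one more tool, called after ">>>" in YAML: its name, and indented under it one key for each argument. send_rows: Moves the arm, as the interface text tells. Its arguments: {"type":"object","properties":{"motion":{"type":"array"},"force":{"type":"number"}},"required":["motion"]}

```bash
mkdir -p pics; cat > h.py <<'E'
from workcell import manip
import numpy as np, cv2
def snap(cam,name=None):
    c=manip.capture(cam)
    if name: cv2.imwrite(f'pics/{name}.png',c['color'][:,:,::-1])
    return c
def find(c,cam,t):
    T=np.array(c['world_from_camera']);out=[]
    for d in manip.search_frame(t,cam):
        p=np.array(d['point']);w=T[:3,:3]@p+T[:3,3]
        out.append((round(d['confidence'],2),w.round(3).tolist(),proj(c,w)))
    return out
def proj(c,w):
    T=np.array(c['world_from_camera']);q=T[:3,:3].T@(np.array(w)-T[:3,3])
    return [round(float(c['cx']+c['fx']*q[0]/-q[2])),round(float(c['cy']-c['fy']*q[1]/-q[2]))]
def pix(c,u,v,z):
    T=np.array(c['world_from_camera']);d=T[:3,:3]@np.array([(u-c['cx'])/c['fx'],-(v-c['cy'])/c['fy'],-1])
    return (T[:3,3]+d*(z-T[2,3])/d[2]).round(4)
E
python3 - <<'E'
from h import *
s=manip.state();print({k:np.round(v,3).tolist() for k,v in s.items()})
for cam in('top','side'):
    c=snap(cam,cam+'0');print(cam,c['fx'],c['cx'],c['cy'],[k for k in c],np.round(c['world_from_camera'],3).tolist())
    for t in('head0','crate','crate_back','bay','valve','lever_grip','counter','knob_grip','jar','mug','mallet','can'):print(t,find(c,cam,t))
E
```

```text
{'time': 0.0, 'joint_positions': [-1.324, 0.308, 1.508, 0.0, 1.328, -0.073], 'qvel': [0.001, -0.001, 0.0, -0.001, 0.001, 0.0], 'joint_efforts': [0.001, -45.754, -25.191, -0.0, 0.013, -0.0], 'eef_pos': [0.181, -0.545, 0.23], 'tool_rot': [-3.099, -0.5, 0.0], 'contact_force': [-0.406, 0.315, -0.028], 'moment': [0.039, -0.006, -0.024], 'gripper_force': 0.0, 'finger_gap': 0.085}
top 456.6767417448439 278.40867872797014 205.59217271621014 ['color', 'fx', 'fy', 'cx', 'cy', 'world_from_camera'] [[-0.008, 0.994, -0.113, 0.413], [-1.0, -0.009, -0.009, -0.038], [-0.01, 0.113, 0.994, 1.203], [0.0, 0.0, 0.0, 1.0]]
head0 [(0.96, [0.653, -0.438, 0.056], [439, 161]), (0.93, [0.356, -0.284, 0.061], [383, 280]), (0.76, [0.571, -0.346, 0.058], [405, 193]), (0.73, [0.538, -0.447, 0.055], [445, 206]), (0.7, [0.454, -0.356, 0.058], [410, 240]), (0.62, [0.445, -0.193, 0.064], [345, 244])]
crate [(0.78, [0.646, -0.139, 0.007], [320, 169])]
crate_back [(0.71, [0.648, -0.137, 0.01], [319, 168])]
bay []
valve [(0.69, [0.649, -0.135, 0.003], [319, 168]), (0.62, [0.44, 0.107, 0.053], [225, 247]), (0.6, [0.707, 0
[... 1212 characters left out ...]
 -0.151, 0.013], [257, 182]), (0.55, [0.444, 0.162, 0.075], [279, 275])]
bay [(0.87, [0.657, 0.086, 0.017], [216, 239])]
valve [(0.58, [0.43, 0.121, 0.053], [291, 268])]
lever_grip [(0.73, [0.444, 0.16, 0.076], [279, 274])]
counter []
knob_grip [(0.78, [0.544, 0.338, 0.038], [207, 331]), (0.43, [0.698, 0.355, 0.055], [142, 310])]
jar [(0.87, [0.704, -0.315, 0.071], [261, 130])]
mug [(0.96, [0.699, 0.356, 0.053], [142, 311])]
mallet [(0.68, [0.352, 0.384, 0.024], [279, 385]), (0.62, [0.446, 0.158, 0.075], [279, 273]), (0.54, [0.705, -0.317, 0.069], [261, 130]), (0.2, [0.645, -0.158, 0.013], [258, 181])]
can [(0.8, [0.359, -0.435, 0.08], [379, 131]), (0.33, [0.645, -0.156, 0.009], [258, 182])]
```

View pics/top0.png

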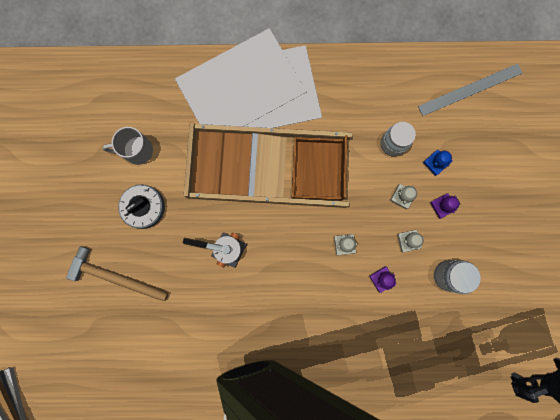

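View pics/side0.png

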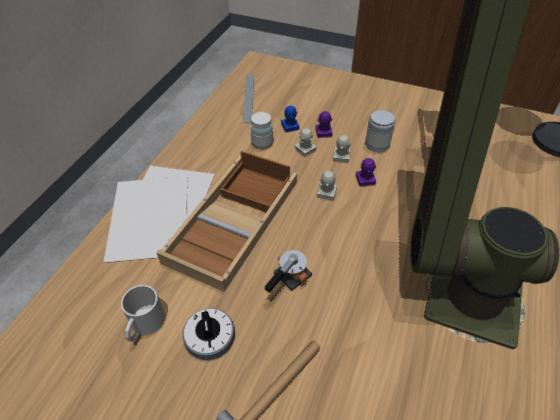

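The top view shows three white heads at (405,193), (410,240) and (345,244), which fit the description. The look-alikes are blue at (439,161) and purple at (445,206) and (383,280), so I'll leave those alone. The bay runs to image left (world +y), with the crate at its right-hand end at (320,169). The valve is at (228,250) and the counter at (141,207). One enlarged crop will confirm this.

```bash
python3 - <<'E'
from h import *
im=cv2.imread('pics/top0.png')
a=cv2.resize(im[120:300,170:370],(800,720),interpolation=cv2.INTER_CUBIC)
A=cv2.resize(im[175:275,100:260],None,fx=2.5,fy=2.5,interpolation=cv2.INTER_CUBIC)
B=cv2.resize(im[130:295,330:470],None,fx=2.8,fy=2.8,interpolation=cv2.INTER_CUBIC)
C=cv2.resize(im[115:215,180:360],None,fx=2.2,fy=2.2,interpolation=cv2.INTER_CUBIC)
o=np.zeros((500,800,3),np.uint8);o[:250,:400]=A;o[250:470,:396]=C;o[:462,404:796]=B
cv2.imwrite('pics/crop.png',o)
c=manip.capture('top')
for t in('head0','crate','lever_grip','knob_grip'):
  for d in manip.outline_of(t,'top'):
    m=d['pixels'].astype(np.uint8)
    (x,y),wh,an=cv2.minAreaRect(cv2.findNonZero(m)); col=c['color'][d['pixels']].mean(0).round()
    print(t,round(d['confidence'],2),m.sum(),round(x),round(y),np.round(wh),round(an,1),col)
    if t=='crate' or t.endswith('grip'):print(cv2.boxPoints(((x,y),wh,an)).round(1).tolist())
E
```

```text
head0 0.9 458 439 161 [20. 25.] 45.0 [ 19.  51. 118.]
head0 0.78 444 384 279 [22. 22.] 59.0 [ 81.  39. 106.]
head0 0.77 464 411 241 [20. 25.] 76.0 [135. 133. 119.]
head0 0.73 402 346 244 [20. 22.] 81.3 [139. 139. 125.]
head0 0.65 304 206 245 [46.  8.] 10.3 [96. 98. 97.]
head0 0.6 414 404 194 [21. 23.] 26.6 [135. 135. 121.]
head0 0.56 460 445 205 [20. 26.] 63.4 [73. 33. 96.]
crate 0.82 3334 320 168 [63. 55.] 90.0 [124.  78.  41.]
[[292.0, 137.0], [347.0, 137.0], [347.0, 200.0], [292.0, 200.0]]
crate 0.22 442 404 195 [21. 23.] 26.6 [132. 132. 118.]
[[389.3999938964844, 200.1999969482422], [399.79998779296875, 179.39999389648438], [419.0, 189.0], [408.6000061035156, 209.8000030517578]]
knob_grip 0.81 384 138 205 [20. 23.] 90.0 [37. 36. 37.]
[[126.0, 195.0], [149.0, 195.0], [149.0, 215.0], [126.0, 215.0]]
```

View pics/crop.png

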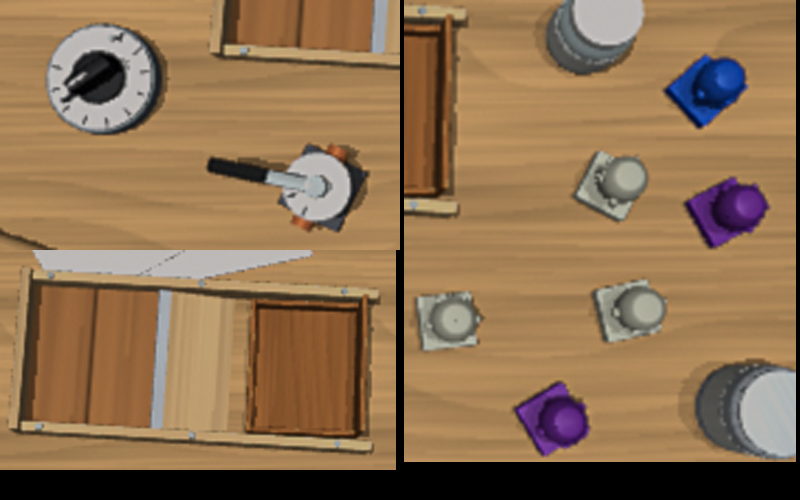

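The crop confirms the three plain white heads: H1 (345,244), H2 (410,240) and H3 (405,193). Blue and purple stay put. The lever sits near its closed side and the pointer is at about 3.7 rad. Next I'll fit the poses.

```bash
python3 - <<'E'
from h import *
from scipy.optimize import least_squares
c=snap('top')
for n,u,v in(('H1',348.2,243.6),('H2',414.6,240.4),('H3',409.3,193.6)):print(n,pix(c,u,v,.062))
def P(w):
    T=np.array(c['world_from_camera']);q=T[:3,:3].T@(np.array(w)-T[:3,3]);return np.array([c['cx']-c['fx']*q[0]/q[2],c['cy']+c['fy']*q[1]/q[2]])
pts=[((0,-.097,.04),(351.8,133.2)),((0,.097,.04),(349,206.4)),((.414,-.097,.05),(192.7,124)),((.414,.097,.05),(186.8,197.7))]
def W(p,l):
    C,S=np.cos(p[2]),np.sin(p[2]);return [p[0]+C*l[0]-S*l[1],p[1]+S*l[0]+C*l[1],l[2]]
r=least_squares(lambda p:np.concatenate([P(W(p,l))-m for l,m in pts]),[.65,-.22,1.5])
p=r.x;print('bay',p,np.degrees(p[2]),r.fun.round(1));np.save('bay.npy',p)
C,S=np.cos(p[2]),np.sin(p[2]);R=np.array([[C,S],[-S,C]])
for u,v in((348.6,135.5),(346.5,204)): print('crate rear in bay',R@(pix(c,u,v,.072)[:2]-p[:2]))
print('crate front in bay',[R@(pix(c,u,v,.032)[:2]-p[:2]) for u,v in((294.5,137.5),(292,196.5))])
print('lip',W(p,(.25,0,.024)),P(W(p,(.25,-.085,.024))),P(W(p,(.25,.085,.024))))
print('knob axis',pix(c,100+98/2.5,175+77/2.5,.07),'dial c',pix(c,100+98/2.5,175+79/2.5,.03),'zero',pix(c,100+118/2.5,175+37/2.5,.03),'ptr',pix(c,100+65/2.5,175+98/2.5,.04))
print('valve ax',pix(c,100+316/2.5,175+186/2.5,.07),'tip',pix(c,100+208/2.5,175+165/2.5,.075),'pipe',pix(c,100+338/2.5,175+152/2.5,.03),pix(c,100+303/2.5,175+225/2.5,.03))
for k,l in enumerate([(-.03,.045),(-.03,-.045),(.033,0)]): pass
E
```

```text
H1 [ 0.4457 -0.2004  0.062 ]
H2 [ 0.4524 -0.3654  0.062 ]
H3 [ 0.5699 -0.357   0.062 ]
bay [ 0.6370944 -0.2136634  1.5091338] 86.46699768744296 [-0.2 -0.3 -0.1  0.4  0.  -0.1  0.2  0.1]
crate rear in bay [ 0.01186069 -0.08072813]
crate rear in bay [0.01068299 0.09413162]
crate front in bay [array([ 0.14792144, -0.07914058]), array([0.14658625, 0.07717422])]
lip [np.float64(0.6525002619153754), np.float64(0.035861469500483356), 0.024] [256.01069856 134.20082818] [252.12551806 197.81786944]
knob axis [0.544 0.321 0.07 ] dial c [0.5465 0.3336 0.03  ] zero [0.5903 0.3139 0.03  ] ptr [0.526  0.3639 0.04  ]
valve ax [0.4336 0.1018 0.07  ] tip [0.455  0.2081 0.075 ] pipe [0.4689 0.0843 0.03  ] [0.3948 0.1198 0.03  ]
```

>>> send_rows:
  motion:
    - {"translation": [1,1,0],"turn": [0,0,0.15],"claw": 1}
    - {"translation": [1,1,0],"turn": [0,0,0.15],"claw": 1}
    - {"translation": [1,1,0],"turn": [0,0,0.15],"claw": 1}
    - {"translation": [1,1,0],"turn": [0,0,0.15],"claw": 1}
  force: 40

```text
time: 1.93
eef_pos: [0.283, -0.442, 0.2312]
tool_rot: [-2.893, -1.22, -0.004]
contact_force: [0.3, 1.4, 0.1]
finger_gap: 0.0856
gripper_force: 0.0
```

>>> send_rows:
  motion:
    - {"translation": [1,1,0],"turn": [0,0,0.15],"claw": 1}
    - {"translation": [1,1,0],"turn": [0,0,0.15],"claw": 1}
    - {"translation": [1,1,0],"turn": [0,0,0.15],"claw": 1}
    - {"translation": [1,1,0],"turn": [0,0,0.15],"claw": 1}

```text
time: 2.27
eef_pos: [0.3835, -0.3422, 0.2315]
tool_rot: [-2.528, -1.864, -0.004]
contact_force: [0.6, -0.1, -0.8]
finger_gap: 0.0852
gripper_force: 0.0
```

>>> send_rows:
  motion:
    - {"translation": [0.65,1,0],"turn": [0,0,0.13],"claw": 1}
    - {"translation": [0.65,1,0],"turn": [0,0,0.13],"claw": 1}
    - {"translation": [0.65,1,0],"turn": [0,0,0.13],"claw": 1}
    - {"translation": [0.65,1,0],"turn": [0,0,0.13],"claw": 1}
    - {"translation": [0.65,1,0],"turn": [0,0,0.13],"claw": 1}

```text
time: 2.68
eef_pos: [0.4468, -0.2439, 0.2314]
tool_rot: [2.102, 2.335, 0.0]
contact_force: [0.1, 0.6, 0.3]
finger_gap: 0.0851
gripper_force: 0.0
```

```bash
cat >> h.py <<'E'
from scipy.spatial.transform import Rotation as Ro
def where():
    s=manip.state();R=Ro.from_rotvec(s['tool_rot']).as_matrix()
    print('t',round(s['time'],1),'tcp',np.round(s['eef_pos'],4),'close',round(np.degrees(np.arctan2(R[1,1],R[0,1]))%180,1),'tilt',R[:2,2].round(3),'gap',round(s['finger_gap'],4),'gf',round(s['gripper_force'],1),'F',np.round(s['contact_force'],1),'j',np.round(s['joint_positions'],2))
E
python3 - <<'E'
from h import *
where();c=snap('top');c2=snap('side','side1')
print(find(c,'top','head0'));print(find(c2,'side','head0'))
E
```

```text
t 2.7 tcp [ 0.4468 -0.2439  0.2314] close 6.0 tilt [ 0. -0.] gap 0.0851 gf 0.0 F [0.1 0.6 0.3] j [-0.58  0.21  1.64  0.    1.29 -0.69]
[(0.65, [0.443, -0.195, 0.062], [346, 245]), (0.64, [0.346, -0.295, 0.076], [389, 284]), (0.57, [0.656, -0.438, 0.054], [439, 160]), (0.51, [0.58, -0.338, 0.019], [397, 192]), (0.35, [0.663, 0.071, 0.009], [241, 163])]
[(0.87, [0.541, -0.449, 0.035], [323, 126]), (0.87, [0.655, -0.43, 0.029], [289, 123]), (0.69, [0.566, -0.344, 0.028], [305, 146]), (0.67, [0.45, -0.354, 0.035], [341, 151]), (0.63, [0.35, -0.278, 0.033], [366, 176]), (0.58, [0.643, -0.149, 0.016], [257, 182]), (0.56, [0.437, -0.182, 0.033], [328, 190])]
```

>>> send_rows:
  motion:
    - {"translation": [0,0.44,0],"turn": [0,0,0],"claw": 1}
    - {"translation": [0,0.44,-0.4],"turn": [0,0,0],"claw": 1}
    - {"translation": [0,0.44,-0.7],"turn": [0,0,0],"claw": 1}
    - {"translation": [0,0.44,-1],"turn": [0,0,0],"claw": 1}

```text
time: 3.22
eef_pos: [0.4454, -0.2026, 0.1308]
tool_rot: [2.109, 2.326, 0.0]
contact_force: [-0.0, 0.1, 0.5]
finger_gap: 0.0856
gripper_force: 0.0
```

>>> send_rows:
  motion:
    - {"translation": [0,0,-0.3],"turn": [0,0,0],"claw": 1}
    - {"translation": [0,0,-0.6],"turn": [0,0,0],"claw": 1}
    - {"translation": [0,0,-0.91],"turn": [0,0,0],"claw": 1}
    - {"translation": [0,0,-0.91],"turn": [0,0,0],"claw": 1}

```text
time: 3.55
eef_pos: [0.4416, -0.2011, 0.0357]
tool_rot: [-2.105, -2.319, 0.004]
contact_force: [-0.2, 0.2, -0.9]
finger_gap: 0.0856
gripper_force: 0.0
```

>>> send_rows:
  motion:
    - {"translation": [0,0,0],"turn": [0,0,0],"claw": 0}
    - {"translation": [0,0,0],"turn": [0,0,0],"claw": 0}
    - {"translation": [0,0,0],"turn": [0,0,0],"claw": 0}
    - {"translation": [0,0,0],"turn": [0,0,0],"claw": 0}
    - {"translation": [0,0,0],"turn": [0,0,0],"claw": 0}
    - {"translation": [0,0,0],"turn": [0,0,0],"claw": 0}

```text
time: 4.05
eef_pos: [0.447, -0.2029, 0.0424]
tool_rot: [2.105, 2.327, 0.001]
contact_force: [-1.8, -1.3, 7.1]
finger_gap: 0.0386
gripper_force: 40.2
```

```bash
python3 - <<'E'
from h import *
where();c=snap('top','top2');c2=snap('side','side2')
a=cv2.imread('pics/top2.png')[130:300,290:460];b=cv2.imread('pics/side2.png')[90:230,220:400]
cv2.imwrite('pics/g1.png',np.hstack([cv2.resize(a,(400,400)),cv2.resize(b,(400,400))]))
E
```

```text
t 4.0 tcp [ 0.447  -0.2029  0.0424] close 5.7 tilt [ 0.004 -0.003] gap 0.0386 gf 40.2 F [-1.8 -1.3  7.1] j [-0.51  0.42  1.92 -0.    0.8  -0.61]
```

View pics/g1.png

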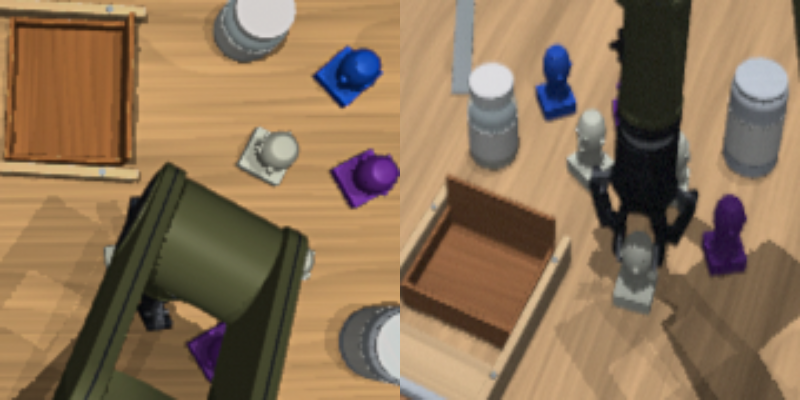

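H1 is held (side crop, gripper over the white head at (635,270)). I'll carry it to the crate.

>>> send_rows:
  motion:
    - {"translation": [0,0,0.3],"turn": [0,0,0],"claw": 0}
    - {"translation": [0,0,0.6],"turn": [0,0,0],"claw": 0}
    - {"translation": [0,0,1],"turn": [0,0,0],"claw": 0}
    - {"translation": [0,0,1],"turn": [0,0,0],"claw": 0}

```text
time: 4.48
eef_pos: [0.4504, -0.2042, 0.1478]
tool_rot: [2.098, 2.319, 0.005]
contact_force: [0.9, -0.5, -1.0]
finger_gap: 0.0389
gripper_force: 41.1
```

>>> send_rows:
  motion:
    - {"translation": [0.3,0.1,0],"turn": [0,0,-0.025],"claw": 0}
    - {"translation": [0.6,0.2,0],"turn": [0,0,-0.051],"claw": 0}
    - {"translation": [1,0.3,0],"turn": [0,0,-0.051],"claw": 0}
    - {"translation": [1,0.3,0],"turn": [0,0,-0.051],"claw": 0}

```text
time: 4.82
eef_pos: [0.5544, -0.1713, 0.142]
tool_rot: [2.279, 2.149, 0.011]
contact_force: [1.6, -0.9, -0.7]
finger_gap: 0.0392
gripper_force: 41.1
```

>>> send_rows:
  motion:
    - {"translation": [0.25,0.05,0],"turn": [0,0,0],"claw": 0}
    - {"translation": [0.48,0.11,0],"turn": [0,0,0],"claw": 0}
    - {"translation": [0.48,0.11,0],"turn": [0,0,0],"claw": 0}
    - {"translation": [0.48,0.11,0],"turn": [0,0,0],"claw": 0}

```text
time: 5.15
eef_pos: [0.5948, -0.1605, 0.1405]
tool_rot: [2.285, 2.155, 0.001]
contact_force: [-0.5, 0.5, -1.1]
finger_gap: 0.0391
gripper_force: 41.3
```

```bash
python3 - <<'E'
from h import *
where();c2=snap('side','side3');print(find(c2,'side','crate'))
cv2.imwrite('pics/g2.png',cv2.resize(cv2.imread('pics/side3.png')[90:270,150:390],(800,600)))
E
```

```text
t 5.2 tcp [ 0.5948 -0.1605  0.1405] close 176.6 tilt [ 0.001 -0.   ] gap 0.0391 gf 41.3 F [-0.5  0.5 -1.1] j [-0.33  0.44  1.54  0.    1.16 -0.27]
[(0.64, [0.652, -0.152, 0.004], [255, 184])]
```

View pics/g2.png

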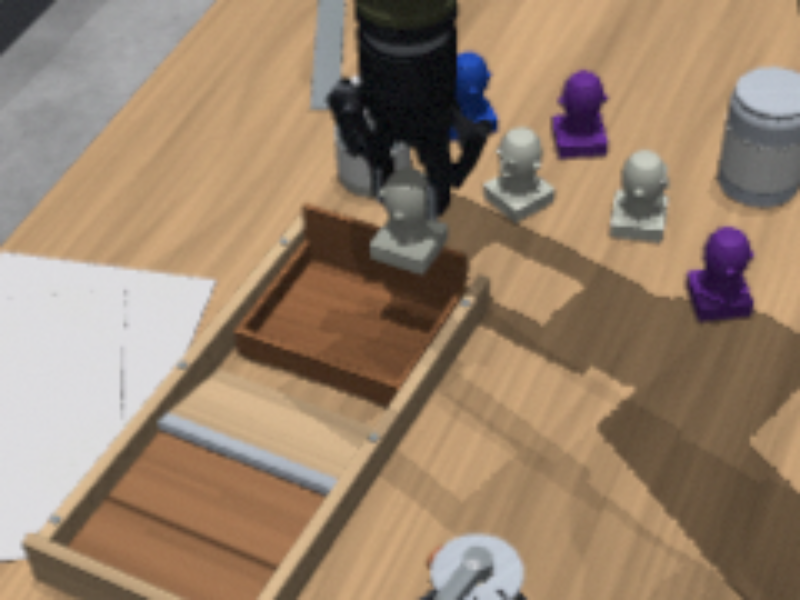

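H1 hangs above the crate at (408,235) in the crop. Now lower and release it.

>>> send_rows:
  motion:
    - {"translation": [0,0,-0.3],"turn": [0,0,0],"claw": 0}
    - {"translation": [0,0,-0.6],"turn": [0,0,0],"claw": 0}
    - {"translation": [0,0,-0.82],"turn": [0,0,0],"claw": 0}
    - {"translation": [0,0,-0.9],"turn": [0,0,0],"claw": 0}
    - {"translation": [0,0,-0.9],"turn": [0,0,0],"claw": 0}
    - {"translation": [0,0,-0.9],"turn": [0,0,0],"claw": 0.7}
    - {"translation": [0,0,-0.9],"turn": [0,0,0],"claw": 0.7}
    - {"translation": [0,0,-0.9],"turn": [0,0,0],"claw": 0.7}

```text
time: 5.92
eef_pos: [0.5937, -0.1612, 0.0511]
tool_rot: [2.287, 2.152, 0.001]
contact_force: [0.6, -0.3, -0.4]
finger_gap: 0.0597
gripper_force: 0.0
```

>>> send_rows:
  motion:
    - {"translation": [0,0,0],"turn": [0,0,0],"claw": 0.7}
    - {"translation": [0,0,0.2],"turn": [0,0,0],"claw": 0.7}
    - {"translation": [0,0,0.6],"turn": [0,0,0],"claw": 0.7}
    - {"translation": [0,0,1],"turn": [0,0,0],"claw": 0.7}
    - {"translation": [0,0,1],"turn": [0,0,0],"claw": 0.7}

```text
time: 6.33
eef_pos: [0.599, -0.1626, 0.1587]
tool_rot: [2.278, 2.144, 0.011]
contact_force: [1.7, -0.1, 0.0]
finger_gap: 0.0601
gripper_force: 0.0
```

```bash
python3 - <<'E'
from h import *
where();c2=snap('side','side4');print(find(c2,'side','head0'))
cv2.imwrite('pics/g3.png',cv2.resize(cv2.imread('pics/side4.png')[90:270,150:390],(800,600)))
E
```

```text
t 6.3 tcp [ 0.599  -0.1626  0.1587] close 176.6 tilt [ 0.014 -0.005] gap 0.0601 gf 0.0 F [ 1.7 -0.1  0. ] j [-0.33  0.42  1.52  0.    1.19 -0.27]
[(0.93, [0.588, -0.141, 0.045], [273, 182]), (0.87, [0.452, -0.354, 0.033], [341, 151]), (0.87, [0.564, -0.342, 0.025], [305, 147]), (0.82, [0.543, -0.45, 0.039], [323, 125]), (0.72, [0.348, -0.281, 0.033], [367, 176]), (0.42, [0.658, 0.088, 0.013], [216, 240])]
```

View pics/g3.png

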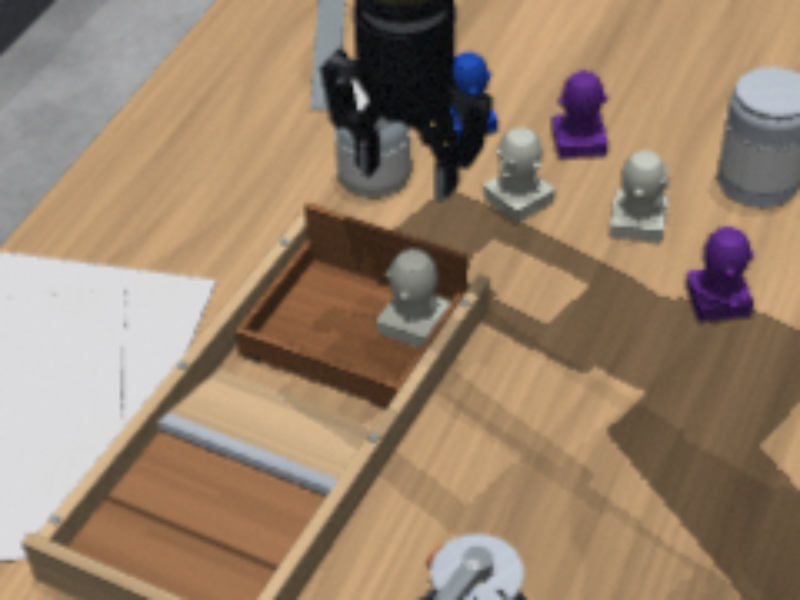

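H1 stands in the crate at (413,300); H2 and H3 haven't moved. H3 is next.

>>> send_rows:
  motion:
    - {"translation": [-0.12,-1,0],"turn": [0,0,-0.1],"claw": 1}
    - {"translation": [-0.12,-1,0],"turn": [0,0,-0.1],"claw": 1}
    - {"translation": [-0.12,-1,0],"turn": [0,0,-0.1],"claw": 1}
    - {"translation": [-0.12,-1,0],"turn": [0,0,-0.1],"claw": 1}

```text
time: 6.77
eef_pos: [0.5804, -0.2648, 0.1486]
tool_rot: [-2.601, -1.761, 0.004]
contact_force: [0.1, 0.3, -0.9]
finger_gap: 0.0851
gripper_force: 0.0
```

>>> send_rows:
  motion:
    - {"translation": [-0.13,-0.96,0],"turn": [0,0,-0.086],"claw": 1}
    - {"translation": [-0.13,-0.96,0],"turn": [0,0,-0.086],"claw": 1}
    - {"translation": [-0.13,-0.96,0],"turn": [0,0,-0.086],"claw": 1}
    - {"translation": [-0.13,-0.96,0],"turn": [0,0,-0.086],"claw": 1}
    - {"translation": [-0.13,-0.96,0],"turn": [0,0,-0.086],"claw": 1}

```text
time: 7.18
eef_pos: [0.5678, -0.3563, 0.1487]
tool_rot: [-2.808, -1.402, 0.001]
contact_force: [0.9, 0.3, -0.6]
finger_gap: 0.0856
gripper_force: 0.0
```

```bash
python3 - <<'E'
from h import *
where();c2=snap('side','side5');print(find(c2,'side','head0'))
E
```

```text
t 7.2 tcp [ 0.5678 -0.3563  0.1487] close 143.1 tilt [-0.002  0.003] gap 0.0856 gf 0.0 F [ 0.9  0.3 -0.6] j [-0.62  0.5   1.4   0.    1.24  0.02]
[(0.92, [0.348, -0.283, 0.035], [367, 175]), (0.86, [0.448, -0.353, 0.035], [342, 152]), (0.82, [0.566, -0.343, 0.028], [305, 146]), (0.75, [0.656, -0.436, 0.029], [289, 122]), (0.73, [0.587, -0.14, 0.044], [274, 183]), (0.58, [0.547, -0.45, 0.034], [322, 126])]
```

Nothing has moved. Descend and grip.

>>> send_rows:
  motion:
    - {"translation": [0,0,-0.3],"turn": [0,0,0],"claw": 1}
    - {"translation": [0,0,-0.6],"turn": [0,0,0],"claw": 1}
    - {"translation": [0,0,-0.9],"turn": [0,0,0],"claw": 1}
    - {"translation": [0,0,-1],"turn": [0,0,0],"claw": 1}

```text
time: 7.62
eef_pos: [0.5663, -0.3526, 0.0459]
tool_rot: [-2.802, -1.404, 0.005]
contact_force: [-0.7, 0.5, -0.2]
finger_gap: 0.0855
gripper_force: 0.0
```

>>> send_rows:
  motion:
    - {"translation": [0,0,-0.08],"turn": [0,0,0],"claw": 1}
    - {"translation": [0,0,-0.08],"turn": [0,0,0],"claw": 0}
    - {"translation": [0,0,-0.08],"turn": [0,0,0],"claw": 0}
    - {"translation": [0,0,-0.08],"turn": [0,0,0],"claw": 0}
    - {"translation": [0,0,-0.08],"turn": [0,0,0],"claw": 0}
    - {"translation": [0,0,-0.08],"turn": [0,0,0],"claw": 0}
    - {"translation": [0,0,-0.08],"turn": [0,0,0],"claw": 0}

```text
time: 8.2
eef_pos: [0.57, -0.3577, 0.0444]
tool_rot: [2.808, 1.402, 0.003]
contact_force: [-0.1, 0.4, 6.2]
finger_gap: 0.0386
gripper_force: 40.6
```

>>> send_rows:
  motion:
    - {"translation": [0,0,0.3],"turn": [0,0,0],"claw": 0}
    - {"translation": [0,0,0.6],"turn": [0,0,0],"claw": 0}
    - {"translation": [0,0,1],"turn": [0,0,0],"claw": 0}
    - {"translation": [0,0,1],"turn": [0,0,0],"claw": 0}

```text
time: 8.53
eef_pos: [0.5729, -0.36, 0.1511]
tool_rot: [2.799, 1.397, 0.011]
contact_force: [1.5, 0.4, 0.1]
finger_gap: 0.0389
gripper_force: 40.7
```

```bash
python3 - <<'E'
from h import *
where()
E
```

```text
t 8.5 tcp [ 0.5729 -0.36    0.1511] close 143.1 tilt [ 0.012 -0.009] gap 0.0389 gf 40.7 F [1.5 0.4 0.1] j [-0.62  0.5   1.4   0.    1.23  0.02]
```

>>> send_rows:
  motion:
    - {"translation": [0.1,0.35,0.1],"turn": [0,0,0.04],"claw": 0}
    - {"translation": [0.2,0.7,0.1],"turn": [0,0,0.08],"claw": 0}
    - {"translation": [0.3,1,0.1],"turn": [0,0,0.11],"claw": 0}
    - {"translation": [0.3,1,0.1],"turn": [0,0,0.11],"claw": 0}

```text
time: 8.87
eef_pos: [0.6, -0.2511, 0.1529]
tool_rot: [-2.519, -1.873, -0.005]
contact_force: [-0.2, 0.8, -0.9]
finger_gap: 0.0388
gripper_force: 40.7
```

>>> send_rows:
  motion:
    - {"translation": [0.25,0.25,-0.1],"turn": [0,0,0.03],"claw": 0}
    - {"translation": [0.5,0.55,-0.1],"turn": [0,0,0.06],"claw": 0}
    - {"translation": [0.75,0.8,-0.1],"turn": [0,0,0.076],"claw": 0}
    - {"translation": [0.85,0.89,-0.1],"turn": [0,0,0.076],"claw": 0}
    - {"translation": [0.85,0.89,-0.1],"turn": [0,0,0.076],"claw": 0}
    - {"translation": [0.85,0.89,-0.1],"turn": [0,0,0.076],"claw": 0}

```text
time: 9.37
eef_pos: [0.6838, -0.1676, 0.1419]
tool_rot: [-2.287, -2.154, 0.002]
contact_force: [-0.3, -0.4, -2.0]
finger_gap: 0.0387
gripper_force: 40.8
```

```bash
python3 - <<'E'
from h import *
where();c2=snap('side');print(find(c2,'side','crate'),find(c2,'side','head0'))
E
```

```text
t 9.4 tcp [ 0.6838 -0.1676  0.1419] close 176.6 tilt [-0.001 -0.001] gap 0.0387 gf 40.8 F [-0.3 -0.4 -2. ] j [-0.3   0.55  1.33 -0.    1.27 -0.24]
[(0.57, [0.656, -0.138, 0.01], [252, 185])] [(0.87, [0.678, -0.156, 0.119], [246, 152]), (0.86, [0.546, -0.453, 0.037], [322, 125]), (0.78, [0.585, -0.142, 0.046], [274, 182]), (0.66, [0.45, -0.356, 0.033], [342, 151]), (0.6, [0.657, -0.434, 0.029], [289, 122])]
```

>>> send_rows:
  motion:
    - {"translation": [0,0,-0.3],"turn": [0,0,0],"claw": 0}
    - {"translation": [0,0,-0.6],"turn": [0,0,0],"claw": 0}
    - {"translation": [0,0,-0.82],"turn": [0,0,0],"claw": 0}
    - {"translation": [0,0,-0.9],"turn": [0,0,0],"claw": 0}
    - {"translation": [0,0,-0.9],"turn": [0,0,0],"claw": 0}
    - {"translation": [0,0,-0.9],"turn": [0,0,0],"claw": 0.7}
    - {"translation": [0,0,-0.9],"turn": [0,0,0],"claw": 0.7}
    - {"translation": [0,0,-0.9],"turn": [0,0,0],"claw": 0.7}

```text
time: 10.18
eef_pos: [0.683, -0.169, 0.0526]
tool_rot: [2.289, 2.152, -0.001]
contact_force: [0.2, -0.1, 0.4]
finger_gap: 0.0596
gripper_force: 0.0
```

>>> send_rows:
  motion:
    - {"translation": [0,0,0],"turn": [0,0,0],"claw": 0.7}
    - {"translation": [0,0,0.2],"turn": [0,0,0],"claw": 0.7}
    - {"translation": [0,0,0.6],"turn": [0,0,0],"claw": 0.7}
    - {"translation": [0,0,1],"turn": [0,0,0],"claw": 0.7}
    - {"translation": [0,0,1],"turn": [0,0,0],"claw": 0.7}

```text
time: 10.6
eef_pos: [0.6887, -0.1699, 0.1613]
tool_rot: [2.279, 2.144, 0.011]
contact_force: [1.4, -0.2, 1.8]
finger_gap: 0.0597
gripper_force: 0.0
```

>>> send_rows:
  motion:
    - {"translation": [-1,-0.9,0],"turn": [0,0,0.05],"claw": 1}
    - {"translation": [-1,-0.9,0],"turn": [0,0,0.05],"claw": 1}
    - {"translation": [-1,-0.9,0],"turn": [0,0,0.05],"claw": 1}
    - {"translation": [-1,-0.9,0],"turn": [0,0,0.05],"claw": 1}

```text
time: 10.93
eef_pos: [0.5784, -0.2613, 0.1519]
tool_rot: [-2.113, -2.321, 0.006]
contact_force: [-1.0, -0.3, -0.3]
finger_gap: 0.0853
gripper_force: 0.0
```

>>> send_rows:
  motion:
    - {"translation": [-1,-0.9,0],"turn": [0,0,0.057],"claw": 1}
    - {"translation": [-1,-0.9,0],"turn": [0,0,0.057],"claw": 1}
    - {"translation": [-1,-0.9,0],"turn": [0,0,0.057],"claw": 1}
    - {"translation": [-1,-0.9,0],"turn": [0,0,0.057],"claw": 1}
    - {"translation": [-1,-0.9,0],"turn": [0,0,0.057],"claw": 1}

```text
time: 11.35
eef_pos: [0.481, -0.3501, 0.1522]
tool_rot: [-1.901, -2.5, 0.001]
contact_force: [0.8, 0.1, 0.6]
finger_gap: 0.0855
gripper_force: 0.0
```

```bash
python3 - <<'E'
from h import *
where();c2=snap('side','side6');print(find(c2,'side','head0'))
c=snap('top','top6');print(find(c,'top','head0'))
a=cv2.imread('pics/top6.png')[120:300,290:470];b=cv2.imread('pics/side6.png')[90:230,220:400]
cv2.imwrite('pics/g4.png',np.hstack([cv2.resize(a,(400,400)),cv2.resize(b,(400,400))]))
E
```

```text
t 11.3 tcp [ 0.481  -0.3501  0.1522] close 15.5 tilt [-0.001 -0.   ] gap 0.0855 gf 0.0 F [0.8 0.1 0.6] j [-0.7   0.4   1.57 -0.    1.17 -0.97]
[(0.81, [0.45, -0.352, 0.035], [341, 152]), (0.79, [0.351, -0.285, 0.035], [367, 174]), (0.68, [0.354, 0.385, 0.026], [278, 385]), (0.65, [0.677, -0.136, 0.042], [245, 176]), (0.65, [0.585, -0.149, 0.045], [275, 181]), (0.61, [0.659, 0.087, 0.013], [216, 240]), (0.6, [0.656, -0.436, 0.029], [289, 122]), (0.58, [0.543, -0.45, 0.033], [323, 127])]
[(0.96, [0.654, -0.436, 0.057], [439, 161]), (0.88, [0.685, -0.125, 0.046], [316, 151]), (0.86, [0.587, -0.16, 0.068], [331, 187]), (0.76, [0.459, -0.351, 0.013], [403, 238]), (0.66, [0.71, -0.325, 0.101], [398, 135]), (0.58, [0.359, -0.283, 0.02], [379, 278])]
```

View pics/g4.png

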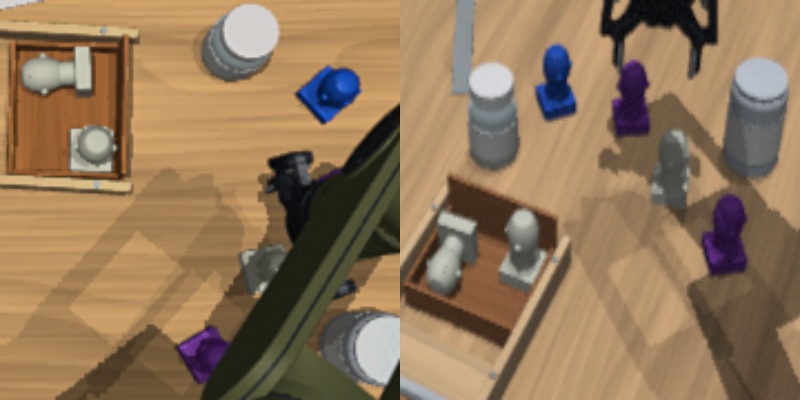

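In the crop, H3 has toppled and lies in the crate (left side, (55,73)), and H1 stands at (95,145). Lying is allowed. H2 at (670,165) hasn't moved; I'll grip it and put it in front of H1.

>>> send_rows:
  motion:
    - {"translation": [-0.3,-0.15,0],"turn": [0,0,0],"claw": 1}
    - {"translation": [-0.3,-0.15,-0.3],"turn": [0,0,0],"claw": 1}
    - {"translation": [-0.3,-0.15,-0.6],"turn": [0,0,0],"claw": 1}
    - {"translation": [-0.3,-0.15,-0.9],"turn": [0,0,0],"claw": 1}
    - {"translation": [-0.3,-0.15,-1],"turn": [0,0,0],"claw": 1}

```text
time: 11.97
eef_pos: [0.4529, -0.3599, 0.0486]
tool_rot: [-1.889, -2.502, -0.001]
contact_force: [-0.5, 0.1, -0.2]
finger_gap: 0.0853
gripper_force: 0.0
```

>>> send_rows:
  motion:
    - {"translation": [0,0,-0.11],"turn": [0,0,0],"claw": 1}
    - {"translation": [0,0,-0.11],"turn": [0,0,0],"claw": 0}
    - {"translation": [0,0,-0.11],"turn": [0,0,0],"claw": 0}
    - {"translation": [0,0,-0.11],"turn": [0,0,0],"claw": 0}
    - {"translation": [0,0,-0.11],"turn": [0,0,0],"claw": 0}
    - {"translation": [0,0,-0.11],"turn": [0,0,0],"claw": 0}
    - {"translation": [0,0,-0.11],"turn": [0,0,0],"claw": 0}

```text
time: 12.55
eef_pos: [0.4549, -0.3638, 0.043]
tool_rot: [1.893, 2.503, -0.0]
contact_force: [0.7, 0.3, 6.6]
finger_gap: 0.0392
gripper_force: 40.6
```

>>> send_rows:
  motion:
    - {"translation": [0,0,0.3],"turn": [0,0,0],"claw": 0}
    - {"translation": [0,0,0.6],"turn": [0,0,0],"claw": 0}
    - {"translation": [0,0,1],"turn": [0,0,0],"claw": 0}
    - {"translation": [0,0,1],"turn": [0,0,0],"claw": 0}
    - {"translation": [0,0,1],"turn": [0,0,0],"claw": 0}

```text
time: 12.97
eef_pos: [0.4553, -0.3644, 0.1445]
tool_rot: [1.891, 2.5, -0.001]
contact_force: [-0.5, 0.5, -1.5]
finger_gap: 0.0388
gripper_force: 40.6
```

```bash
python3 - <<'E'
from h import *
where()
E
```

```text
t 13.0 tcp [ 0.4553 -0.3644  0.1445] close 15.8 tilt [ 0.005 -0.005] gap 0.0388 gf 40.6 F [-0.5  0.5 -1.5] j [-0.75  0.39  1.61  0.    1.13 -1.02]
```

>>> send_rows:
  motion:
    - {"translation": [0.1,0.35,0.1],"turn": [0,0,-0.02],"claw": 0}
    - {"translation": [0.2,0.7,0.2],"turn": [0,0,-0.04],"claw": 0}
    - {"translation": [0.3,1,0.2],"turn": [0,0,-0.06],"claw": 0}
    - {"translation": [0.3,1,0.2],"turn": [0,0,-0.06],"claw": 0}

```text
time: 13.3
eef_pos: [0.4835, -0.2571, 0.1604]
tool_rot: [-2.119, -2.313, -0.004]
contact_force: [-0.0, -0.0, -1.4]
finger_gap: 0.039
gripper_force: 40.7
```

>>> send_rows:
  motion:
    - {"translation": [0.1,0.35,0],"turn": [0,0,-0.02],"claw": 0}
    - {"translation": [0.2,0.7,0],"turn": [0,0,-0.047],"claw": 0}
    - {"translation": [0.3,1,0],"turn": [0,0,-0.047],"claw": 0}
    - {"translation": [0.3,1,0],"turn": [0,0,-0.047],"claw": 0}

```text
time: 13.63
eef_pos: [0.5134, -0.1576, 0.1598]
tool_rot: [-2.28, -2.155, -0.002]
contact_force: [0.6, 0.2, -0.8]
finger_gap: 0.0387
gripper_force: 40.7
```

>>> send_rows:
  motion:
    - {"translation": [0,0.35,0],"turn": [0,0,0],"claw": 0}
    - {"translation": [0.1,0.64,0],"turn": [0,0,0],"claw": 0}
    - {"translation": [0.4,0.64,0],"turn": [0,0,0],"claw": 0}
    - {"translation": [0.7,0.64,0],"turn": [0,0,0],"claw": 0}
    - {"translation": [0.86,0.64,0],"turn": [0,0,0],"claw": 0}
    - {"translation": [0.86,0.64,0],"turn": [0,0,0],"claw": 0}
    - {"translation": [0.86,0.64,0],"turn": [0,0,0],"claw": 0}

```text
time: 14.22
eef_pos: [0.5991, -0.0991, 0.1595]
tool_rot: [-2.285, -2.153, 0.003]
contact_force: [-1.1, 0.0, -0.9]
finger_gap: 0.039
gripper_force: 40.8
```

```bash
python3 - <<'E'
from h import *
where();c2=snap('side','side7')
cv2.imwrite('pics/g5.png',cv2.resize(cv2.imread('pics/side7.png')[90:270,150:390],(800,600)))
E
```

```text
t 14.2 tcp [ 0.5991 -0.0991  0.1595] close 176.6 tilt [-0.003  0.   ] gap 0.039 gf 40.8 F [-1.1  0.  -0.9] j [-0.23  0.41  1.53 -0.    1.2  -0.17]
```

View pics/g5.png

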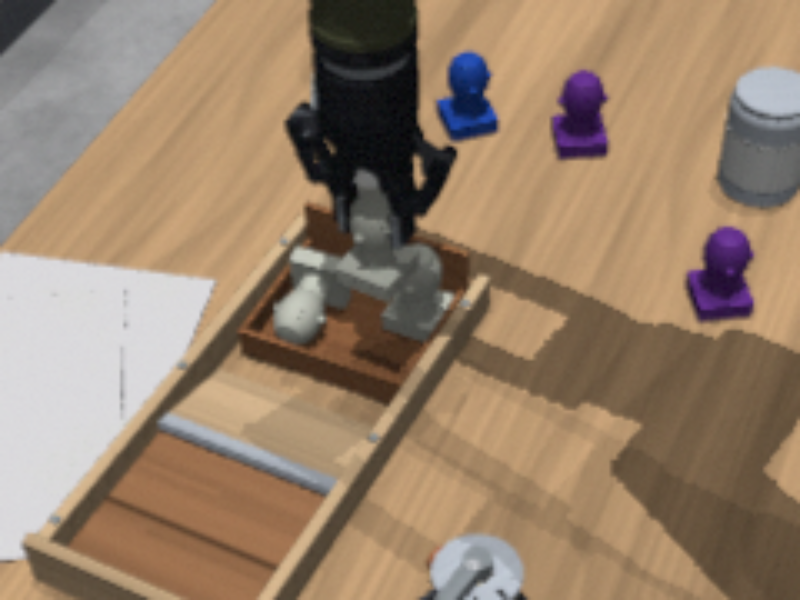

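H2 is held at (365,240) in the crop, above the free front corner. Lower and release it.

>>> send_rows:
  motion:
    - {"translation": [0,0,-0.35],"turn": [0,0,0],"claw": 0}
    - {"translation": [0,0,-0.7],"turn": [0,0,0],"claw": 0}
    - {"translation": [0,0,-0.9],"turn": [0,0,0],"claw": 0}
    - {"translation": [0,0,-1],"turn": [0,0,0],"claw": 0}

```text
time: 14.6
eef_pos: [0.5954, -0.0986, 0.0579]
tool_rot: [-2.283, -2.149, 0.007]
contact_force: [0.4, 0.8, -0.1]
finger_gap: 0.0393
gripper_force: 40.8
```

>>> send_rows:
  motion:
    - {"translation": [0,0,-0.09],"turn": [0,0,0],"claw": 0}
    - {"translation": [0,0,-0.09],"turn": [0,0,0],"claw": 0}
    - {"translation": [0,0,-0.09],"turn": [0,0,0],"claw": 0.65}
    - {"translation": [0,0,-0.09],"turn": [0,0,0],"claw": 0.65}
    - {"translation": [0,0,-0.09],"turn": [0,0,0],"claw": 0.65}
    - {"translation": [0,0,-0.09],"turn": [0,0,0],"claw": 0.65}

```text
time: 15.1
eef_pos: [0.6004, -0.0991, 0.0533]
tool_rot: [2.286, 2.152, 0.002]
contact_force: [-1.3, -0.0, -0.4]
finger_gap: 0.0556
gripper_force: 0.0
```

>>> send_rows:
  motion:
    - {"translation": [0,0,0.1],"turn": [0,0,0],"claw": 0.65}
    - {"translation": [0,0,0.3],"turn": [0,0,0],"claw": 0.65}
    - {"translation": [0,0,0.6],"turn": [0,0,0],"claw": 0.65}
    - {"translation": [0,0,1],"turn": [0,0,0],"claw": 0.65}
    - {"translation": [0,0,1],"turn": [0,0,0],"claw": 0.65}
    - {"translation": [0,0,1],"turn": [0,0,0],"claw": 0.65}

```text
time: 15.6
eef_pos: [0.6023, -0.0994, 0.1565]
tool_rot: [2.282, 2.149, 0.007]
contact_force: [0.0, -0.5, 0.8]
finger_gap: 0.0555
gripper_force: 0.0
```

>>> send_rows:
  motion:
    - {"translation": [-0.5,-0.4,0],"turn": [0,0,0],"claw": 1}
    - {"translation": [-0.9,-0.8,0],"turn": [0,0,0],"claw": 1}
    - {"translation": [-1,-1,0],"turn": [0,0,0],"claw": 1}
    - {"translation": [-1,-1,0],"turn": [0,0,0],"claw": 1}

```text
time: 15.93
eef_pos: [0.495, -0.2005, 0.1513]
tool_rot: [-2.286, -2.15, 0.006]
contact_force: [-0.2, 0.2, 0.5]
finger_gap: 0.0855
gripper_force: 0.0
```

```bash
python3 - <<'E'
from h import *
where();c2=snap('side','side8');c=snap('top','top8');print(find(c,'top','head0'))
a=cv2.imread('pics/top8.png')[110:220,180:380];b=cv2.imread('pics/side8.png')[110:290,150:350]
cv2.imwrite('pics/g6.png',np.hstack([cv2.resize(a,(480,264)),cv2.resize(b,(300,264))]))
E
```

```text
t 15.9 tcp [ 0.495  -0.2005  0.1513] close 176.5 tilt [-0.005 -0.   ] gap 0.0855 gf 0.0 F [-0.2  0.2  0.5] j [-0.46  0.33  1.7  -0.    1.12 -0.4 ]
[(0.9, [0.589, -0.159, 0.068], [331, 186]), (0.85, [0.595, -0.099, 0.069], [307, 184]), (0.72, [0.654, -0.437, 0.057], [439, 161]), (0.63, [0.537, -0.451, 0.066], [448, 206]), (0.6, [0.683, -0.129, 0.046], [317, 152])]
```

View pics/g6.png

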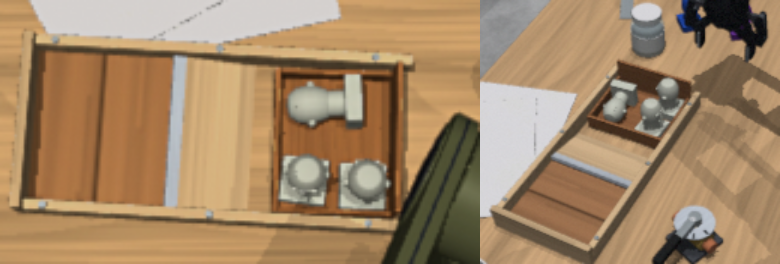

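All three heads are in the crate: H1 (368,183), H2 (305,175) and H3 lying at (325,100). There is no fourth white head. Next I'll go behind the rear wall, fingers partly shut and the tool leaning back about 14°.

>>> send_rows:
  motion:
    - {"translation": [0.4,-0.1,0],"turn": [0.03,0,0],"claw": 0.3}
    - {"translation": [0.8,-0.2,0],"turn": [0.06,0,0],"claw": 0.3}
    - {"translation": [1,-0.29,0],"turn": [0.08,0,0],"claw": 0.3}
    - {"translation": [1,-0.29,0],"turn": [0.08,0,0],"claw": 0.3}

```text
time: 16.42
eef_pos: [0.6054, -0.2316, 0.1501]
tool_rot: [-2.15, -2.02, -0.26]
contact_force: [0.7, -0.6, -0.7]
finger_gap: 0.0388
gripper_force: 0.0
```

>>> send_rows:
  motion:
    - {"translation": [0.3,0,0],"turn": [0,0,0],"claw": 0.3}
    - {"translation": [0.41,0,0],"turn": [0,0,0],"claw": 0.3}
    - {"translation": [0.41,0,0],"turn": [0,0,0],"claw": 0.3}
    - {"translation": [0.41,0,0],"turn": [0,0,0],"claw": 0.3}

```text
time: 16.75
eef_pos: [0.6408, -0.2263, 0.1513]
tool_rot: [-2.143, -2.021, -0.254]
contact_force: [-0.6, -0.1, -0.0]
finger_gap: 0.0256
gripper_force: 0.0
```

```bash
cat >> h.py <<'E'
def bayxy():
    p=np.load('bay.npy');C,S=np.cos(p[2]),np.sin(p[2]);q=np.array(manip.state()['eef_pos'][:2])-p[:2];print('bay',np.round([C*q[0]+S*q[1],-S*q[0]+C*q[1]],4))
E
python3 - <<'E'
from h import *
where();bayxy()
E
```

```text
t 16.8 tcp [ 0.6408 -0.2263  0.1513] close 176.8 tilt [-0.002  0.249] gap 0.0256 gf 0.0 F [-0.6 -0.1 -0. ] j [-0.52  0.57  1.3   0.22  1.41 -0.51]
bay [-0.0124 -0.0045]
```

>>> send_rows:
  motion:
    - {"translation": [-0.05,-0.03,-0.35],"turn": [0,0,0],"claw": 0.3}
    - {"translation": [-0.05,-0.03,-0.7],"turn": [0,0,0],"claw": 0.3}
    - {"translation": [-0.05,-0.03,-1],"turn": [0,0,0],"claw": 0.3}
    - {"translation": [-0.05,-0.03,-1],"turn": [0,0,0],"claw": 0.3}

```text
time: 17.08
eef_pos: [0.6299, -0.2277, 0.0462]
tool_rot: [-2.138, -2.012, -0.247]
contact_force: [-0.7, 0.6, -0.5]
finger_gap: 0.0255
gripper_force: 0.0
```

>>> send_rows:
  motion:
    - {"translation": [0,0,-0.26],"turn": [0,0,0],"claw": 0.3}
    - {"translation": [0,0,-0.26],"turn": [0,0,0],"claw": 0.3}
    - {"translation": [0.01,0.1,-0.26],"turn": [0,0,0],"claw": 0.3}
    - {"translation": [0.01,0.2,-0.26],"turn": [0,0,0],"claw": 0.3}
    - {"translation": [0.02,0.3,-0.26],"turn": [0,0,0],"claw": 0.3}

```text
time: 17.5
eef_pos: [0.6385, -0.2008, 0.0283]
tool_rot: [-2.148, -2.023, -0.256]
contact_force: [0.4, -1.7, -1.8]
finger_gap: 0.0255
gripper_force: 1.1
```

```bash
python3 - <<'E'
from h import *
where();bayxy()
E
```

```text
t 17.5 tcp [ 0.6385 -0.2008  0.0283] close 176.7 tilt [0.002 0.247] gap 0.0255 gf 1.1 F [ 0.4 -1.7 -1.8] j [-0.49  0.67  1.45  0.24  1.15 -0.54]
bay [ 0.0129 -0.0006]
```

>>> send_rows:
  motion:
    - {"translation": [0.005,0.08,0],"turn": [0,0,0],"claw": 0.3}
    - {"translation": [0.01,0.18,0],"turn": [0,0,0],"claw": 0.3}
    - {"translation": [0.02,0.29,0],"turn": [0,0,0],"claw": 0.3}
    - {"translation": [0.025,0.4,0],"turn": [0,0,0],"claw": 0.3}
    - {"translation": [0.03,0.51,0],"turn": [0,0,0],"claw": 0.3}
    - {"translation": [0.035,0.62,0],"turn": [0,0,0],"claw": 0.3}
    - {"translation": [0.04,0.72,0],"turn": [0,0,0],"claw": 0.3}
    - {"translation": [0.05,0.8,0],"turn": [0,0,0],"claw": 0.3}

```text
time: 18.17
eef_pos: [0.6432, -0.1199, 0.0272]
tool_rot: [-2.147, -2.022, -0.256]
contact_force: [-0.2, -4.7, 2.9]
finger_gap: 0.0256
gripper_force: 2.1
```

```bash
python3 - <<'E'
from h import *
where();bayxy()
c2=snap('side','side9');c=snap('top','top9');print(find(c,'top','head0'))
a=cv2.imread('pics/top9.png')[110:220,180:380];b=cv2.imread('pics/side9.png')[110:290,150:350]
cv2.imwrite('pics/g7.png',np.hstack([cv2.resize(a,(480,264)),cv2.resize(b,(300,264))]))
E
```

```text
t 18.2 tcp [ 0.6432 -0.1199  0.0272] close 176.7 tilt [0.001 0.248] gap 0.0256 gf 2.1 F [-0.2 -4.7  2.9] j [-0.38  0.65  1.51  0.26  1.09 -0.46]
bay [ 0.0939 -0.0003]
[(0.85, [0.593, -0.068, 0.074], [294, 185]), (0.85, [0.54, -0.449, 0.057], [446, 205]), (0.83, [0.653, -0.437, 0.055], [439, 161]), (0.72, [0.605, -0.006, 0.079], [269, 180]), (0.64, [0.692, -0.039, 0.058], [282, 148])]
```

View pics/g7.png

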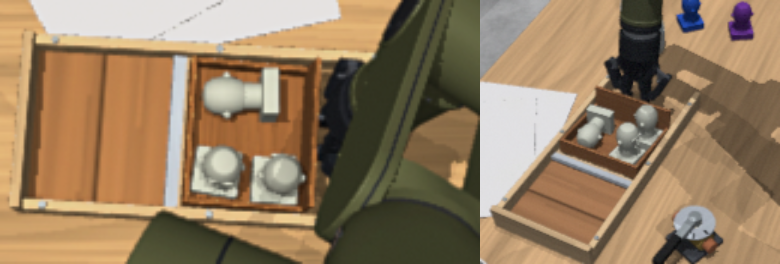

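The crate is climbing with all three heads aboard (crop: (222,168), (280,175) and (240,95)). Keep pushing, and rise with it.

>>> send_rows:
  motion:
    - {"translation": [0.005,0.1,0],"turn": [0,0,0],"claw": 0.3}
    - {"translation": [0.01,0.2,0.02],"turn": [0,0,0],"claw": 0.3}
    - {"translation": [0.02,0.3,0.04],"turn": [0,0,0],"claw": 0.3}
    - {"translation": [0.025,0.4,0.06],"turn": [0,0,0],"claw": 0.3}
    - {"translation": [0.03,0.5,0.08],"turn": [0,0,0],"claw": 0.3}
    - {"translation": [0.035,0.6,0.1],"turn": [0,0,0],"claw": 0.3}
    - {"translation": [0.04,0.68,0.13],"turn": [0,0,0],"claw": 0.3}
    - {"translation": [0.05,0.75,0.16],"turn": [0,0,0],"claw": 0.3}

```text
time: 18.98
eef_pos: [0.6477, -0.0449, 0.0427]
tool_rot: [-2.146, -2.022, -0.255]
contact_force: [-1.0, -5.4, -0.3]
finger_gap: 0.0255
gripper_force: 2.1
```

```bash
python3 - <<'E'
from h import *
where();bayxy()
c=snap('top','top10');print(find(c,'top','head0'))
E
```

```text
t 19.0 tcp [ 0.6477 -0.0449  0.0427] close 176.7 tilt [-0.     0.248] gap 0.0255 gf 2.1 F [-1.  -5.4 -0.3] j [-0.27  0.61  1.54  0.27  1.08 -0.35]
bay [ 1.691e-01 -1.000e-04]
[(0.95, [0.599, -0.001, 0.086], [267, 182]), (0.79, [0.607, 0.063, 0.096], [241, 178]), (0.79, [0.353, -0.288, 0.07], [386, 281]), (0.75, [0.657, -0.432, 0.057], [437, 160]), (0.68, [0.541, -0.449, 0.057], [446, 205])]
```

>>> send_rows:
  motion:
    - {"translation": [0.005,0.07,0.03],"turn": [0,0,0],"claw": 0.3}
    - {"translation": [0.01,0.14,0.07],"turn": [0,0,0],"claw": 0.3}
    - {"translation": [0.015,0.21,0.1],"turn": [0,0,0],"claw": 0.3}
    - {"translation": [0.02,0.29,0.13],"turn": [0,0,0],"claw": 0.3}
    - {"translation": [0.025,0.37,0.15],"turn": [0,0,0],"claw": 0.3}
    - {"translation": [0.03,0.45,0.15],"turn": [0,0,0],"claw": 0.3}
    - {"translation": [0.035,0.53,0.15],"turn": [0,0,0],"claw": 0.3}
    - {"translation": [0.035,0.6,0.15],"turn": [0,0,0],"claw": 0.3}

```text
time: 19.75
eef_pos: [0.6507, 0.0156, 0.0568]
tool_rot: [-2.145, -2.02, -0.254]
contact_force: [0.1, -1.4, -1.2]
finger_gap: 0.0257
gripper_force: 0.9
```

>>> send_rows:
  motion:
    - {"translation": [0,0.04,0],"turn": [0,0,0],"claw": 0.3}
    - {"translation": [0,0.08,0],"turn": [0,0,0],"claw": 0.3}
    - {"translation": [0.01,0.12,0],"turn": [0,0,0],"claw": 0.3}
    - {"translation": [0.01,0.16,0],"turn": [0,0,0],"claw": 0.3}
    - {"translation": [0.01,0.2,0],"turn": [0,0,0],"claw": 0.3}
    - {"translation": [0.01,0.2,0],"turn": [0,0,0],"claw": 0.3}

```text
time: 20.25
eef_pos: [0.6522, 0.0352, 0.0574]
tool_rot: [-2.146, -2.02, -0.256]
contact_force: [-0.5, -0.2, 0.2]
finger_gap: 0.0255
gripper_force: 0.0
```

```bash
python3 - <<'E'
from h import *
where();bayxy()
c2=snap('side','side11');c=snap('top','top11');print(find(c,'top','head0'))
a=cv2.imread('pics/top11.png')[110:220,180:380];b=cv2.imread('pics/side11.png')[150:290,150:310]
cv2.imwrite('pics/g8.png',np.hstack([cv2.resize(a,(480,264)),cv2.resize(b,(300,264))]))
E
```

```text
t 20.2 tcp [0.6522 0.0352 0.0574] close 176.7 tilt [-0.    0.25] gap 0.0255 gf 0.0 F [-0.5 -0.2  0.2] j [-0.15  0.59  1.54  0.29  1.07 -0.24]
bay [0.2493 0.0003]
[(0.95, [0.54, -0.447, 0.055], [445, 205]), (0.95, [0.653, -0.437, 0.057], [439, 161]), (0.73, [0.702, 0.107, 0.062], [225, 144]), (0.69, [0.604, 0.081, 0.098], [234, 180]), (0.65, [0.356, -0.285, 0.061], [384, 280]), (0.57, [0.611, 0.14, 0.078], [211, 178])]
```

View pics/g8.png

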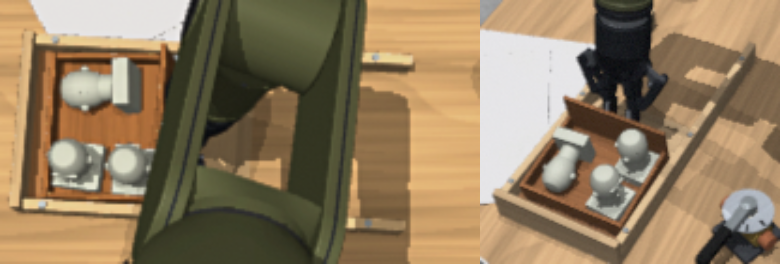

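>>> send_rows:
  motion:
    - {"translation": [0,0.03,-0.05],"turn": [0,0,0],"claw": 0.3}
    - {"translation": [0,0.06,-0.1],"turn": [0,0,0],"claw": 0.3}
    - {"translation": [0,0.08,-0.1],"turn": [0,0,0],"claw": 0.3}
    - {"translation": [0,0.08,-0.1],"turn": [0,0,0],"claw": 0.3}

```text
time: 20.73
eef_pos: [0.6516, 0.0424, 0.0465]
tool_rot: [-2.146, -2.02, -0.254]
contact_force: [-1.4, -1.8, -0.8]
finger_gap: 0.0258
gripper_force: 0.6
```

>>> send_rows:
  motion:
    - {"translation": [0,-0.3,0],"turn": [0,0,0],"claw": 0.3}
    - {"translation": [0,-0.6,0.2],"turn": [0,0,0],"claw": 0.3}
    - {"translation": [0,-0.7,0.6],"turn": [0,0,0],"claw": 0.3}
    - {"translation": [0,-0.7,1],"turn": [0,0,0],"claw": 0.3}

```text
time: 21.07
eef_pos: [0.6509, -0.03, 0.1461]
tool_rot: [-2.147, -2.014, -0.251]
contact_force: [0.8, 0.1, -0.2]
finger_gap: 0.0255
gripper_force: 0.0
```

>>> send_rows:
  motion:
    - {"translation": [-0.4,-0.4,0.4],"turn": [-0.04,0,0],"claw": 0.6}
    - {"translation": [-0.8,-0.8,0.4],"turn": [-0.08,0,0],"claw": 0.6}
    - {"translation": [-1,-1,0.4],"turn": [-0.08,0,0],"claw": 0.6}
    - {"translation": [-1,-1,0.4],"turn": [-0.08,0,0],"claw": 0.6}

```text
time: 21.4
eef_pos: [0.5499, -0.1271, 0.1888]
tool_rot: [2.283, 2.157, -0.001]
contact_force: [-0.7, -1.1, 0.2]
finger_gap: 0.0509
gripper_force: 0.0
```

>>> send_rows:
  motion:
    - {"translation": [-0.5,-1,0],"turn": [0,0,0],"claw": 0.6}
    - {"translation": [-0.5,-1,0],"turn": [0,0,0],"claw": 0.6}
    - {"translation": [-0.5,-1,0],"turn": [0,0,0],"claw": 0.6}
    - {"translation": [-0.5,-1,0],"turn": [0,0,0],"claw": 0.6}

```text
time: 21.73
eef_pos: [0.4998, -0.2316, 0.1874]
tool_rot: [2.292, 2.149, -0.003]
contact_force: [0.2, 0.6, -0.3]
finger_gap: 0.0515
gripper_force: 0.0
```

```bash
python3 - <<'E'
from h import *
where()
c2=snap('side','side12');c=snap('top','top12');print(find(c,'top','crate'))
a=cv2.imread('pics/top12.png');b=cv2.imread('pics/side12.png')[150:290,150:310]
o=np.zeros((600,800,3),np.uint8)
o[:264,:480]=cv2.resize(a[110:220,180:380],(480,264));o[:264,480:780]=cv2.resize(b,(300,264))
o[270:600,:384]=cv2.resize(a[215:280,180:256],(384,330),interpolation=cv2.INTER_CUBIC)
o[270:600,400:784]=cv2.resize(a[178:233,108:172],(384,330),interpolation=cv2.INTER_CUBIC)
cv2.imwrite('pics/g9.png',o)
E
```

```text
t 21.7 tcp [ 0.4998 -0.2316  0.1874] close 176.3 tilt [-0.001 -0.002] gap 0.0515 gf 0.0 F [ 0.2  0.6 -0.3] j [-0.51  0.31  1.62 -0.    1.21 -0.44]
[(0.71, [0.669, 0.117, 0.015], [224, 161]), (0.55, [0.369, 0.415, 0.022], [106, 276])]
```

View pics/g9.png

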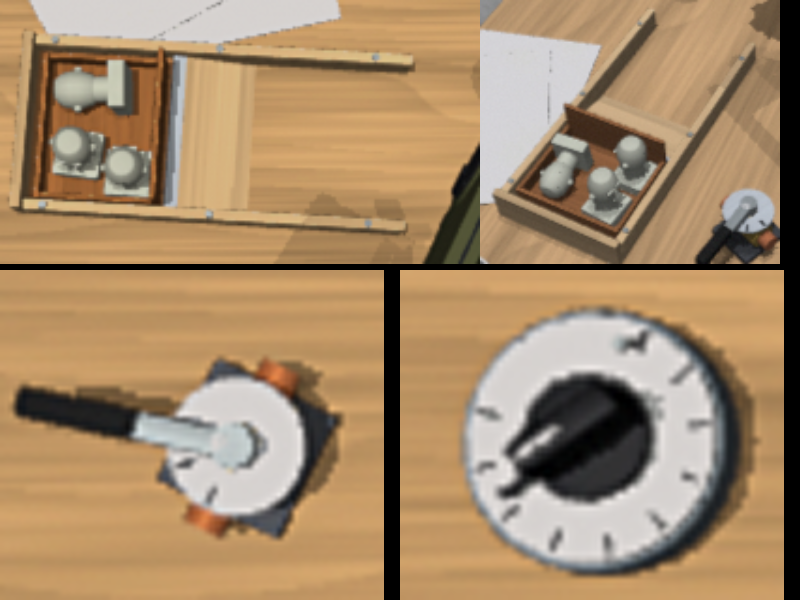

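In the top-left crop the crate sits flat behind the lip (rear wall at 160, lip at 178), with the three heads inside. On the valve (lower left), the lever tip is at (25,402) and the half and open marks are at (185,462) and (210,495). On the counter, the pointer tip is at (503,493) and the zero mark with its pin at (635,340).

```bash
python3 - <<'E'
from h import *
c=snap('top')
V=lambda x,y,z:pix(c,180+x/5.053,215+(y-270)/5.077,z)[:2]
K=lambda x,y,z:pix(c,108+(x-400)/6,178+(y-270)/6,z)[:2]
ang=lambda a,b:np.degrees(np.arctan2(*(b-a)[::-1])).round(1)
ax=V(236,446,.058);hx=V(240,445,.074);tip=V(18,400,.078);tipc=V(75,412,.08)
print('axis',ax,hx,'lever',ang(hx,tip),ang(hx,tipc),'sleeve c',tipc,'r',np.linalg.norm(tipc-hx),'marks',ang(ax,V(185,462,.058)),ang(ax,V(210,495,.058)))
d=K(595,441,.03);k=K(590,437,.041);t=K(503,493,.041)
print('dial',d,'skirt',k,'ptr',ang(k,t),'zero',ang(d,K(635,340,.03)))
m=(ax+hx)/2;print(m)
E
```

```text
axis [0.4331 0.1025] [0.4333 0.0986] lever 78.2 78.4 sleeve c [0.4497 0.1783] r 0.08136983470549758 marks 106.8 151.7
dial [0.5467 0.3302] skirt [0.5472 0.329 ] ptr 122.9 zero -20.2
[0.4332  0.10055]
```

>>> send_rows:
  motion:
    - {"translation": [-0.12,1,0],"turn": [0,0,-0.045],"claw": 0.6}
    - {"translation": [-0.12,1,0],"turn": [0,0,-0.045],"claw": 0.6}
    - {"translation": [-0.12,1,0],"turn": [0,0,-0.045],"claw": 0.6}
    - {"translation": [-0.12,1,0],"turn": [0,0,-0.045],"claw": 0.6}
  force: 25

```text
time: 22.27
eef_pos: [0.4889, -0.1223, 0.1869]
tool_rot: [-2.426, -1.99, -0.001]
contact_force: [0.1, -0.8, 0.6]
finger_gap: 0.051
gripper_force: 0.0
```

>>> send_rows:
  motion:
    - {"translation": [-0.13,1,0],"turn": [0,0,0],"claw": 0.6}
    - {"translation": [-0.13,1,0],"turn": [0,0,0],"claw": 0.6}
    - {"translation": [-0.13,1,0],"turn": [0,0,0],"claw": 0.6}

```text
time: 22.52
eef_pos: [0.4763, -0.0237, 0.1872]
tool_rot: [-2.429, -1.988, -0.001]
contact_force: [-0.4, -0.3, 0.2]
finger_gap: 0.0512
gripper_force: 0.0
```

>>> send_rows:
  motion:
    - {"translation": [-0.13,1,0],"turn": [0,0,0],"claw": 0.6}
    - {"translation": [-0.13,1,0],"turn": [0,0,0],"claw": 0.6}
    - {"translation": [-0.13,1,0],"turn": [0,0,0],"claw": 0.6}

```text
time: 22.77
eef_pos: [0.4635, 0.0767, 0.1874]
tool_rot: [-2.429, -1.989, -0.002]
contact_force: [0.5, -0.0, -0.9]
finger_gap: 0.0514
gripper_force: 0.0
```

>>> send_rows:
  motion:
    - {"translation": [-0.13,1,0],"turn": [0,0,0],"claw": 0.6}
    - {"translation": [-0.13,1,0],"turn": [0,0,0],"claw": 0.6}
    - {"translation": [-0.13,1,0],"turn": [0,0,0],"claw": 0.6}
    - {"translation": [-0.13,1,0],"turn": [0,0,0],"claw": 0.6}
    - {"translation": [-0.13,1,0],"turn": [0,0,0],"claw": 0.6}

```text
time: 23.18
eef_pos: [0.4513, 0.1736, 0.1872]
tool_rot: [2.429, 1.992, -0.0]
contact_force: [-0.1, -0.4, -0.7]
finger_gap: 0.0515
gripper_force: 0.0
```

```bash
python3 - <<'E'
from h import *
where()
c=snap('side');print(find(c,'side','lever_grip'))
E
```

```text
t 23.2 tcp [0.4513 0.1736 0.1872] close 168.7 tilt [ 0. -0.] gap 0.0515 gf 0.0 F [-0.1 -0.4 -0.7] j [ 0.28  0.22  1.75 -0.    1.17  0.48]
[(0.87, [0.444, 0.158, 0.078], [279, 273])]
```

>>> send_rows:
  motion:
    - {"translation": [-0.02,0.03,-0.35],"turn": [0,0,0],"claw": 0.6}
    - {"translation": [-0.02,0.03,-0.7],"turn": [0,0,0],"claw": 0.6}
    - {"translation": [-0.02,0.03,-1],"turn": [0,0,0],"claw": 0.6}
    - {"translation": [-0.02,0.03,-1],"turn": [0,0,0],"claw": 0.6}

```text
time: 23.62
eef_pos: [0.4453, 0.1725, 0.0828]
tool_rot: [-2.433, -1.982, 0.016]
contact_force: [-1.2, -1.3, 0.5]
finger_gap: 0.0512
gripper_force: 0.0
```

>>> send_rows:
  motion:
    - {"translation": [0,0,-0.33],"turn": [0,0,0],"claw": 0.6}
    - {"translation": [0,0,-0.33],"turn": [0,0,0],"claw": 0.6}
    - {"translation": [0,0,-0.33],"turn": [0,0,0],"claw": 0}
    - {"translation": [0,0,-0.33],"turn": [0,0,0],"claw": 0}
    - {"translation": [0,0,-0.33],"turn": [0,0,0],"claw": 0}
    - {"translation": [0,0,-0.33],"turn": [0,0,0],"claw": 0}
    - {"translation": [0,0,-0.33],"turn": [0,0,0],"claw": 0}

```text
time: 24.2
eef_pos: [0.4496, 0.1755, 0.0562]
tool_rot: [2.434, 1.985, 0.003]
contact_force: [-1.5, 0.9, 6.8]
finger_gap: 0.016
gripper_force: 24.1
```

```bash
python3 - <<'E'
from h import *
where()
E
```

```text
t 24.2 tcp [0.4496 0.1755 0.0562] close 168.4 tilt [0.002 0.001] gap 0.016 gf 24.1 F [-1.5  0.9  6.8] j [0.28 0.39 1.92 0.   0.83 0.49]
```

>>> send_rows:
  motion:
    - {"translation": [-0.07,0.01,0],"turn": [0,0,0.028],"claw": 0}
    - {"translation": [-0.13,0.02,0],"turn": [0,0,0.056],"claw": 0}
    - {"translation": [-0.2,0.02,0],"turn": [0,0,0.083],"claw": 0}
    - {"translation": [-0.265,0.01,0],"turn": [0,0,0.111],"claw": 0}
    - {"translation": [-0.33,0,0],"turn": [0,0,0.139],"claw": 0}
    - {"translation": [-0.39,-0.015,0],"turn": [0,0,0.164],"claw": 0}
    - {"translation": [-0.39,-0.015,0],"turn": [0,0,0.164],"claw": 0}
    - {"translation": [-0.39,-0.015,0],"turn": [0,0,0.164],"claw": 0}

```text
time: 24.87
eef_pos: [0.4099, 0.1743, 0.0562]
tool_rot: [1.847, 2.541, 0.003]
contact_force: [-4.6, 2.6, 8.0]
finger_gap: 0.0158
gripper_force: 24.5
```

>>> send_rows:
  motion:
    - {"translation": [0,0,0],"turn": [0,0,0],"claw": 0.5}
    - {"translation": [0,0,0],"turn": [0,0,0],"claw": 0.5}
    - {"translation": [0,0,0],"turn": [0,0,0],"claw": 0.5}
    - {"translation": [0,0,0.3],"turn": [0,0,0],"claw": 0.5}
    - {"translation": [0,0,0.7],"turn": [0,0,0],"claw": 0.5}
    - {"translation": [0,0,1],"turn": [0,0,0],"claw": 0.5}

```text
time: 25.37
eef_pos: [0.4105, 0.1736, 0.1561]
tool_rot: [1.847, 2.541, 0.0]
contact_force: [1.4, 1.2, 0.5]
finger_gap: 0.0434
gripper_force: 0.0
```

>>> send_rows:
  motion:
    - {"translation": [0.9,0.9,0.3],"turn": [0,0,0],"claw": 0.6}
    - {"translation": [0.9,0.9,0.3],"turn": [0,0,0],"claw": 0.6}
    - {"translation": [0.9,0.9,0.3],"turn": [0,0,0],"claw": 0.6}
    - {"translation": [0.9,0.9,0.3],"turn": [0,0,0],"claw": 0.6}

```text
time: 25.7
eef_pos: [0.5077, 0.2689, 0.1873]
tool_rot: [1.843, 2.538, 0.018]
contact_force: [1.1, 0.9, 0.2]
finger_gap: 0.0512
gripper_force: 0.0
```

```bash
python3 - <<'E'
from h import *
where()
c2=snap('side','side13');c=snap('top','top13');print(find(c,'top','lever_grip'),find(c2,'side','lever_grip'))
a=cv2.imread('pics/top13.png');b=cv2.imread('pics/side13.png')
cv2.imwrite('pics/g10.png',np.hstack([cv2.resize(a[215:280,180:256],(400,344),interpolation=cv2.INTER_CUBIC),cv2.resize(b[240:320,250:343],(400,344),interpolation=cv2.INTER_CUBIC)]))
E
```

```text
t 25.7 tcp [0.5077 0.2689 0.1873] close 18.0 tilt [0.011 0.006] gap 0.0512 gf 0.0 F [1.1 0.9 0.2] j [0.41 0.34 1.58 0.   1.21 0.1 ]
[(0.62, [0.423, 0.151, 0.073], [206, 254]), (0.21, [0.709, -0.328, 0.102], [399, 135])] [(0.53, [0.418, 0.159, 0.075], [289, 277]), (0.51, [0.686, 0.157, 0.035], [192, 251])]
```

View pics/g10.png

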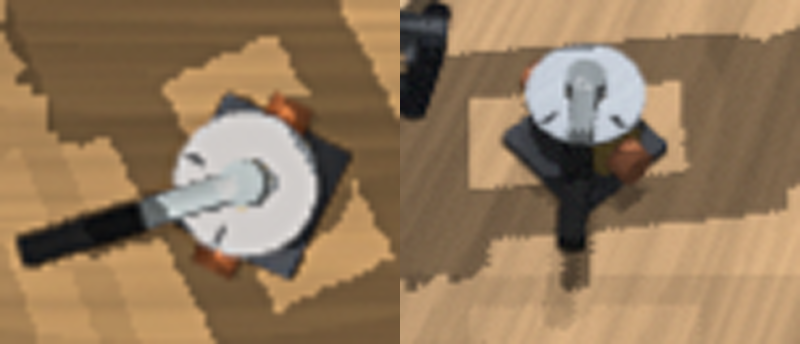

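The lever in the crop runs (250,182) to (22,248), midway between the closed mark (195,158) and the open mark (220,235). That makes it half open. On to the knob.

>>> send_rows:
  motion:
    - {"translation": [0.43,0.62,0],"turn": [0,0,0.083],"claw": 0.6}
    - {"translation": [0.43,0.62,0],"turn": [0,0,0.083],"claw": 0.6}
    - {"translation": [0.43,0.62,0],"turn": [0,0,0.083],"claw": 0.6}
    - {"translation": [0.43,0.62,0],"turn": [0,0,0.083],"claw": 0.6}
    - {"translation": [0.43,0.62,0],"turn": [0,0,0.083],"claw": 0.6}

```text
time: 26.32
eef_pos: [0.5414, 0.324, 0.1833]
tool_rot: [-1.502, -2.757, 0.005]
contact_force: [-0.4, 0.0, -0.3]
finger_gap: 0.0516
gripper_force: 0.0
```

```bash
python3 - <<'E'
from h import *
where()
c=snap('side');print(find(c,'side','knob_grip'))
E
```

```text
t 26.3 tcp [0.5414 0.324  0.1833] close 32.8 tilt [-0.003 -0.002] gap 0.0516 gf 0.0 F [-0.4  0.  -0.3] j [ 0.47  0.42  1.45 -0.    1.27 -0.1 ]
[(0.9, [0.544, 0.336, 0.04], [207, 330]), (0.22, [0.355, -0.434, 0.081], [380, 131])]
```

>>> send_rows:
  motion:
    - {"translation": [0.05,0.05,-0.1],"turn": [0,0,0],"claw": 0.6}
    - {"translation": [0.05,0.05,-0.4],"turn": [0,0,0],"claw": 0.6}
    - {"translation": [0.05,0.05,-0.7],"turn": [0,0,0],"claw": 0.6}
    - {"translation": [0.05,0.05,-0.9],"turn": [0,0,0],"claw": 0.6}
    - {"translation": [0.05,0.05,-0.9],"turn": [0,0,0],"claw": 0.6}

```text
time: 26.83
eef_pos: [0.5445, 0.3282, 0.089]
tool_rot: [-1.5, -2.754, 0.013]
contact_force: [-0.9, 0.4, 0.1]
finger_gap: 0.0513
gripper_force: 0.0
```

>>> send_rows:
  motion:
    - {"translation": [0,0,-0.44],"turn": [0,0,0],"claw": 0.6}
    - {"translation": [0,0,-0.44],"turn": [0,0,0],"claw": 0.6}
    - {"translation": [0,0,-0.44],"turn": [0,0,0],"claw": 0}
    - {"translation": [0,0,-0.44],"turn": [0,0,0],"claw": 0}
    - {"translation": [0,0,-0.44],"turn": [0,0,0],"claw": 0}
    - {"translation": [0,0,-0.44],"turn": [0,0,0],"claw": 0}
    - {"translation": [0,0,-0.44],"turn": [0,0,0],"claw": 0}

```text
time: 27.42
eef_pos: [0.548, 0.3304, 0.0525]
tool_rot: [1.501, 2.759, 0.0]
contact_force: [-4.6, -2.2, 7.5]
finger_gap: 0.0153
gripper_force: 26.6
```

```bash
python3 - <<'E'
from h import *
where();print(manip.state()['moment'])
E
```

```text
t 27.4 tcp [0.548  0.3304 0.0525] close 32.9 tilt [0.001 0.   ] gap 0.0153 gf 26.6 F [-4.6 -2.2  7.5] j [ 0.48  0.56  1.57 -0.    1.01 -0.1 ]
[-0.43305967  0.81572293  0.03142303]
```

>>> send_rows:
  motion:
    - {"translation": [0,0,0],"turn": [0,0,0.035],"claw": 0}
    - {"translation": [0,0,0],"turn": [0,0,0.07],"claw": 0}
    - {"translation": [0,0,0],"turn": [0,0,0.11],"claw": 0}
    - {"translation": [0,0,0],"turn": [0,0,0.15],"claw": 0}
    - {"translation": [0,0,0],"turn": [0,0,0.19],"claw": 0}
    - {"translation": [0,0,0],"turn": [0,0,0.225],"claw": 0}
    - {"translation": [0,0,0],"turn": [0,0,0.26],"claw": 0}
    - {"translation": [0,0,0],"turn": [0,0,0.295],"claw": 0}

```text
time: 28.08
eef_pos: [0.5492, 0.3324, 0.0525]
tool_rot: [0.102, 3.137, 0.006]
contact_force: [-1.7, 3.0, 2.7]
finger_gap: 0.0159
gripper_force: 26.1
```

>>> send_rows:
  motion:
    - {"translation": [0,0,0],"turn": [0,0,0.035],"claw": 0}
    - {"translation": [0,0,0],"turn": [0,0,0.07],"claw": 0}
    - {"translation": [0,0,0],"turn": [0,0,0.11],"claw": 0}
    - {"translation": [0,0,0],"turn": [0,0,0.15],"claw": 0}
    - {"translation": [0,0,0],"turn": [0,0,0.19],"claw": 0}
    - {"translation": [0,0,0],"turn": [0,0,0.225],"claw": 0}
    - {"translation": [0,0,0],"turn": [0,0,0.26],"claw": 0}
    - {"translation": [0,0,0],"turn": [0,0,0.295],"claw": 0}

```text
time: 28.75
eef_pos: [0.5482, 0.3346, 0.0525]
tool_rot: [-1.309, 2.851, 0.009]
contact_force: [-6.5, 8.8, 3.5]
finger_gap: 0.0156
gripper_force: 26.1
```

```bash
python3 - <<'E'
from h import *
where();print(manip.state()['moment'])
E
```

```text
t 28.8 tcp [0.5482 0.3346 0.0525] close 139.3 tilt [0.002 0.007] gap 0.0156 gf 26.1 F [-6.5  8.8  3.5] j [ 0.48  0.56  1.57  0.01  1.   -1.96]
[ 1.40638033  1.0184511  -0.04454479]
```

>>> send_rows:
  motion:
    - {"translation": [0,0,0],"turn": [0,0,0],"claw": 0.6}
    - {"translation": [0,0,0],"turn": [0,0,0],"claw": 0.6}
    - {"translation": [0,0,0],"turn": [0,0,0],"claw": 0.6}
    - {"translation": [0.01,0.03,0.2],"turn": [0,0,0],"claw": 0.6}
    - {"translation": [0.01,0.03,0.5],"turn": [0,0,0],"claw": 0.6}
    - {"translation": [0.01,0.03,0.5],"turn": [0,0,0],"claw": 0.6}

```text
time: 29.25
eef_pos: [0.5531, 0.3352, 0.1057]
tool_rot: [-1.299, 2.849, 0.0]
contact_force: [0.8, 0.5, 0.8]
finger_gap: 0.0513
gripper_force: 0.0
```

>>> send_rows:
  motion:
    - {"translation": [0,0,0],"turn": [0,0,-0.3],"claw": 0.6}
    - {"translation": [0,0,0],"turn": [0,0,-0.3],"claw": 0.6}
    - {"translation": [0,0,0],"turn": [0,0,-0.3],"claw": 0.6}
    - {"translation": [0,0,0],"turn": [0,0,-0.3],"claw": 0.6}
    - {"translation": [0,0,0],"turn": [0,0,-0.3],"claw": 0.6}
    - {"translation": [0,0,0],"turn": [0,0,-0.3],"claw": 0.6}
    - {"translation": [0,0,0],"turn": [0,0,-0.3],"claw": 0.6}
    - {"translation": [0,0,0],"turn": [0,0,-0.3],"claw": 0.6}

```text
time: 29.92
eef_pos: [0.5498, 0.3333, 0.1004]
tool_rot: [0.146, 3.137, 0.0]
contact_force: [-0.1, 0.1, 0.8]
finger_gap: 0.0512
gripper_force: 0.0
```

>>> send_rows:
  motion:
    - {"translation": [0,0,0],"turn": [0,0,-0.3],"claw": 0.6}
    - {"translation": [0,0,0],"turn": [0,0,-0.3],"claw": 0.6}
    - {"translation": [0,0,0],"turn": [0,0,-0.3],"claw": 0.6}
    - {"translation": [0,0,0],"turn": [0,0,-0.3],"claw": 0.6}
    - {"translation": [0,0,0],"turn": [0,0,-0.3],"claw": 0.6}
    - {"translation": [0,0,0],"turn": [0,0,-0.3],"claw": 0.6}
    - {"translation": [0,0,0],"turn": [0,0,-0.3],"claw": 0.6}
    - {"translation": [0,0,0],"turn": [0,0,-0.3],"claw": 0.6}

```text
time: 30.58
eef_pos: [0.5498, 0.3333, 0.1004]
tool_rot: [1.554, 2.729, 0.001]
contact_force: [-0.4, 0.6, 0.1]
finger_gap: 0.0516
gripper_force: 0.0
```

>>> send_rows:
  motion:
    - {"translation": [0,0,0],"turn": [0,0,-0.3],"claw": 0.6}
    - {"translation": [0,0,0],"turn": [0,0,-0.3],"claw": 0.6}
    - {"translation": [0,0,0],"turn": [0,0,-0.3],"claw": 0.6}
    - {"translation": [0,0,0],"turn": [0,0,-0.3],"claw": 0.6}
    - {"translation": [0,0,0],"turn": [0,0,-0.3],"claw": 0.6}
    - {"translation": [0,0,0],"turn": [0,0,-0.3],"claw": 0.6}
    - {"translation": [0,0,0],"turn": [0,0,-0.3],"claw": 0.6}
    - {"translation": [0,0,0],"turn": [0,0,-0.3],"claw": 0.6}

```text
time: 31.25
eef_pos: [0.5499, 0.3333, 0.1004]
tool_rot: [2.624, 1.726, 0.001]
contact_force: [0.3, -0.5, 0.5]
finger_gap: 0.0513
gripper_force: 0.0
```

```bash
python3 - <<'E'
from h import *
where()
E
```

```text
t 31.2 tcp [0.5499 0.3333 0.1004] close 156.7 tilt [0.001 0.   ] gap 0.0513 gf 0.0 F [ 0.3 -0.5  0.5] j [ 0.48  0.51  1.52 -0.    1.11  0.89]
```

>>> send_rows:
  motion:
    - {"translation": [0,0,0],"turn": [0,0,-0.097],"claw": 0.6}
    - {"translation": [0,0,0],"turn": [0,0,-0.097],"claw": 0.6}
    - {"translation": [0,0,0],"turn": [0,0,-0.097],"claw": 0.6}
    - {"translation": [0,0,-0.25],"turn": [0,0,-0.097],"claw": 0.6}
    - {"translation": [0,0,-0.5],"turn": [0,0,-0.097],"claw": 0.6}
    - {"translation": [0,0,-0.5],"turn": [0,0,-0.097],"claw": 0.6}

```text
time: 31.75
eef_pos: [0.5467, 0.3317, 0.0463]
tool_rot: [2.852, 1.317, -0.011]
contact_force: [-1.9, 0.3, -1.0]
finger_gap: 0.0507
gripper_force: 0.0
```

>>> send_rows:
  motion:
    - {"translation": [0,0,0],"turn": [0,0,0],"claw": 0}
    - {"translation": [0,0,0],"turn": [0,0,0],"claw": 0}
    - {"translation": [0,0,0],"turn": [0,0,0],"claw": 0}
    - {"translation": [0,0,0],"turn": [0,0,0],"claw": 0}
    - {"translation": [0,0,0],"turn": [0,0,0],"claw": 0}

```text
time: 32.17
eef_pos: [0.5489, 0.3353, 0.052]
tool_rot: [-2.85, -1.317, -0.003]
contact_force: [-2.8, 3.7, -0.3]
finger_gap: 0.0152
gripper_force: 27.9
```

>>> send_rows:
  motion:
    - {"translation": [0,0,0],"turn": [0,0,0.035],"claw": 0}
    - {"translation": [0,0,0],"turn": [0,0,0.07],"claw": 0}
    - {"translation": [0,0,0],"turn": [0,0,0.11],"claw": 0}
    - {"translation": [0,0,0],"turn": [0,0,0.15],"claw": 0}
    - {"translation": [0,0,0],"turn": [0,0,0.19],"claw": 0}
    - {"translation": [0,0,0],"turn": [0,0,0.225],"claw": 0}
    - {"translation": [0,0,0],"turn": [0,0,0.26],"claw": 0}
    - {"translation": [0,0,0],"turn": [0,0,0.295],"claw": 0}

```text
time: 32.83
eef_pos: [0.5459, 0.3361, 0.052]
tool_rot: [-1.952, -2.453, -0.0]
contact_force: [-11.0, 5.8, 4.6]
finger_gap: 0.0155
gripper_force: 28.5
```

```bash
python3 - <<'E'
from h import *
where();print(manip.state()['moment'])
E
```

```text
t 32.8 tcp [0.5459 0.3361 0.052 ] close 13.0 tilt [-0.005  0.004] gap 0.0155 gf 28.5 F [-11.    5.8   4.6] j [0.48 0.57 1.57 0.01 1.01 0.25]
[ 1.19286705  1.61650006 -0.06953781]
```

>>> send_rows:
  motion:
    - {"translation": [-0.04,0.03,0],"turn": [0,0,0.035],"claw": 0}
    - {"translation": [-0.04,0.03,0],"turn": [0,0,0.07],"claw": 0}
    - {"translation": [-0.04,0.03,0],"turn": [0,0,0.11],"claw": 0}
    - {"translation": [-0.04,0.03,0],"turn": [0,0,0.15],"claw": 0}
    - {"translation": [-0.04,0.03,0],"turn": [0,0,0.19],"claw": 0}
    - {"translation": [-0.04,0.03,0],"turn": [0,0,0.225],"claw": 0}
    - {"translation": [-0.04,0.03,0],"turn": [0,0,0.255],"claw": 0}
    - {"translation": [-0.04,0.03,0],"turn": [0,0,0.27],"claw": 0}

```text
time: 33.5
eef_pos: [0.5432, 0.3347, 0.0519]
tool_rot: [-0.77, -3.043, 0.006]
contact_force: [-4.8, -6.4, 5.7]
finger_gap: 0.0156
gripper_force: 28.7
```

>>> send_rows:
  motion:
    - {"translation": [0,0,0],"turn": [0,0,0.01],"claw": 0}
    - {"translation": [0,0,0],"turn": [0,0,0.02],"claw": 0}
    - {"translation": [0,0,0],"turn": [0,0,0.02],"claw": 0}

```text
time: 33.75
eef_pos: [0.5431, 0.3345, 0.0519]
tool_rot: [-0.681, -3.064, 0.006]
contact_force: [-6.1, -6.1, 5.0]
finger_gap: 0.0156
gripper_force: 30.6
```

```bash
python3 - <<'E'
from h import *
where();print(manip.state()['moment'])
E
```

```text
t 33.8 tcp [0.5431 0.3345 0.0519] close 64.9 tilt [-0.003 -0.003] gap 0.0156 gf 30.6 F [-6.1 -6.1  5. ] j [ 0.49  0.56  1.57 -0.    1.01 -0.65]
[-0.90251137  0.9314868  -0.61068807]
```

>>> send_rows:
  motion:
    - {"translation": [0,0,0],"turn": [0,0,0.01],"claw": 0}
    - {"translation": [0,0,0],"turn": [0,0,0.015],"claw": 0}
    - {"translation": [0,0,0],"turn": [0,0,0.015],"claw": 0}

```text
time: 34.0
eef_pos: [0.543, 0.3345, 0.052]
tool_rot: [-0.614, -3.078, 0.005]
contact_force: [-5.0, -5.9, 5.9]
finger_gap: 0.0155
gripper_force: 50.3
```

```bash
python3 - <<'E'
from h import *
where();print(manip.state()['moment'])
E
```

```text
t 34.0 tcp [0.543  0.3345 0.052 ] close 67.4 tilt [-0.004 -0.002] gap 0.0155 gf 50.3 F [-5.  -5.9  5.9] j [ 0.49  0.56  1.57 -0.    1.01 -0.69]
[-0.92640797  0.89322407 -1.35869696]
```

The moment climbs steeply against the stop, so the knob is at zero. Release and retreat.

>>> send_rows:
  motion:
    - {"translation": [0,0,0],"turn": [0,0,-0.015],"claw": 0}
    - {"translation": [0,0,0],"turn": [0,0,-0.015],"claw": 0.6}
    - {"translation": [0,0,0],"turn": [0,0,-0.015],"claw": 0.6}
    - {"translation": [0,0,0],"turn": [0,0,-0.015],"claw": 0.6}
    - {"translation": [0,0,0.3],"turn": [0,0,-0.015],"claw": 0.6}
    - {"translation": [0,0,0.7],"turn": [0,0,-0.015],"claw": 0.6}
    - {"translation": [0,0,1],"turn": [0,0,-0.015],"claw": 0.6}

```text
time: 34.58
eef_pos: [0.5461, 0.3373, 0.1525]
tool_rot: [0.68, 3.066, 0.002]
contact_force: [1.1, -0.0, -0.0]
finger_gap: 0.0515
gripper_force: 0.0
```

>>> send_rows:
  motion:
    - {"translation": [-1,0,0.5],"turn": [0,0,0],"claw": 0.6}
    - {"translation": [-1,0,0.5],"turn": [0,0,0],"claw": 0.6}
    - {"translation": [-1,0,0.5],"turn": [0,0,0],"claw": 0.6}
    - {"translation": [-1,0,0.5],"turn": [0,0,0],"claw": 0.6}
    - {"translation": [-1,0,0.5],"turn": [0,0,0],"claw": 0.6}

```text
time: 35.0
eef_pos: [0.445, 0.3375, 0.2023]
tool_rot: [0.677, 3.065, 0.005]
contact_force: [0.8, 0.6, 0.4]
finger_gap: 0.0512
gripper_force: 0.0
```

```bash
python3 - <<'E'
from h import *
where()
c2=snap('side','side14');c=snap('top','top14')
a=cv2.imread('pics/top14.png');b=cv2.imread('pics/side14.png')
o=np.zeros((600,800,3),np.uint8)
R=lambda m:cv2.resize(m,(395,295),interpolation=cv2.INTER_CUBIC)
o[:295,:395]=R(a[110:260,100:300]);o[:295,400:795]=R(b[220:370,140:340]);o[300:595,:395]=R(a[178:232,108:180]);o[300:595,400:795]=R(b[300:360,170:250])
cv2.imwrite('pics/g11.png',o)
E
```

```text
t 35.0 tcp [0.445  0.3375 0.2023] close 65.1 tilt [0.004 0.002] gap 0.0512 gf 0.0 F [0.8 0.6 0.4] j [ 0.57  0.31  1.59 -0.    1.25 -0.56]
```

View pics/g11.png

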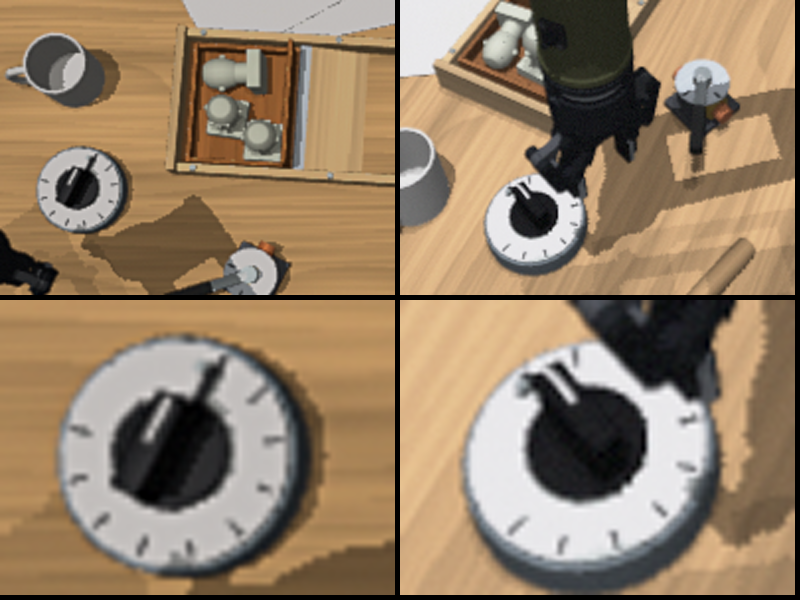

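The pointer lies on the thick mark at (220,360) in the crop, the lever is still half open, and the crate sits flat behind the lip with its three heads. Handing in.

```bash
python3 -c "
from workcell import manip
print(manip.close_job())"
```

```text
the job is handed in; nothing more can be done
None
```

The job is handed in, though the hand-in returned no verdict. The last pictures show all three heads in the crate (one lying on its side), the crate flat behind the lip, the valve half open and the knob at its zero stop.

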